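# Prop up the folding scale and check it with weights

### The arm

A 6-joint arm with a two-finger parallel gripper is mounted at the origin on a cart in front of the work surface, level with it; the furniture and walls round the work are solid. World frame = base frame: x ahead of the robot, y to its left, z up, the work surface at z = 0. Lengths are in m, angles in rad, forces in N, time in s.
With the tool pointing down it reaches from about 0.325 to 0.875 m from the base axis. Payload 4.4 kg.
Tool frame: the origin (TCP) lies between the finger pads; the fingertips stand 8 mm ahead of it and the grasp point (between the pads) lies 11 mm behind it; z points along the fingers, y is the line along which they close (so a half turn about z gives the same grasp; the last joint's range is limited). The gripper opens to 85 mm and grips with 20 to 120 N. Pads are 22 mm wide; open, the fingers measure 114 mm over their backs; the gripper's body (76 mm by 85 mm) begins 54 mm behind the grasp point. The pads swing forward as they close: fully open they stand 13 mm farther back than shut.
Start: joints at [1.192, 0.207, 1.542, -0, 1.393, -0.15], TCP at [0.13, 0.56, 0.239] pointing down, gripper open.
Joint ranges: [-2.73, 2.73], [-0.86, 2.22], [0.23, 2.46], [-1.11, 4.25], [0.08, 2.63], [-2.82, 2.82]. Speed limits (rad/s): [2.79, 2.79, 3.14, 3.14, 3.14, 3.14].

### API

Orientations are given as a 3x3 rotation matrix whose columns are the frame's x, y, z axes.
In Python, from plant import * gives the robot as it stands.
- The arm moves only by the tool carry_out, never from a script. Its argument "motion" is text: rows parted by semicolons, each of 5 numbers parted by spaces: the closure in counts, from 0 (fully open) to 255 (shut), then the shift along the tool's x, y, z in cm, then the turn about the tool's z in rad. A call has 1 to 5 rows; each row is the pose to reach, as a shift and turn from the pose commanded when the call began, along the tool's axes at that moment; what a row does not reach only later rows make up. A row lasts 1/12 s, in which the tool goes at most 41.7 mm and 7.16 degrees, less where a joint would pass 70% of its speed; a pose out of reach is approached as far as the arm can. A call with a gripper value outside its range is refused whole. The fingers move at their own pace and stop on an object; the grip force is fixed at half the most. Time passes only in rows, so rows that repeat a pose let the fingers close. It gives the time, the measured TCP pose, the force, the opening and the grip force at its end, in the units of the state.
- read_state(): the state, without advancing time (a new reading comes with each control period).
- capture(name): name is "scene" or "top" or "wrist"; returns the picture (384x512x3 uint8, blue, green, red); there is no depth.
- camera_params(name): a dict with "vertical_fov" (degrees; the focal length in pixels is half the picture's height over the tangent of half this angle, whatever the lens; pixels are square), "cx", "cy" (the principal point, pixels), "R" (3x3) and "t" (3): a world point X has camera coordinates R X + t; the wrist camera has in their place "hand_eye" (4x4, takes a point from camera to tool coordinates, whose origin is the TCP and whose axes are the flange's). Camera axes: x right, y down, z forward; pixel columns grow to the right and rows downward; lengths in m; the calibration is good to about 2 mm. A picture is of the moment at which its call begins: read the wrist's pose just before it. camera_params takes no time and is no camera call.
- finish_job(): hands the job in; it is judged then, once.
Trained networks look in the newest picture that a camera, given by its name, has taken for a name from the list of things; names that differ only in an ending like _2 or _b are one class to them, and where a whole thing is asked for, a point or a joint stands for the part that bears it (a point fixed in the world has none). Each returns a list of dicts, best first, with "conf" (0 to 1); they miss things now and then, are a little off and sometimes report something else, mostly with a low value. They report only what shows in the picture. A call takes as long as a camera call.
- masks_of(query, camera): "pixels" (384x512 bool, what is visible of it) and "position" ([column, row] in pixels, amid what is visible of it).
- mark_of(query, camera): "position" ([column, row] in pixels: a listed point, or the origin of a listed thing).
The state is a dict: "time": time; "joint_positions": joint angles; "joint_velocities": joint speeds; "joint_torque": joint torques, N m; "position": TCP position; "ee_rot": TCP orientation; "wrist_force": force on the tool from outside, world axes, zero at the start; "torque": the same for the moment, N m; "gripper_width": finger opening in m; "gripper_force": force on a finger pad.
Only numpy, scipy, OpenCV 4.12 (cv2) and the standard library are available. Lean on these libraries where they do the work, as an engineer would, in place of code of your own. Each camera call takes 0.05 s, during which the arm holds its last target. There are 200 camera calls.

### The job

Stand the folding bench scale up: push its red-handled lever over until the sprung prop leg snaps past centre onto its stop and the deck stands level on it. Then check the scale with whichever brass weights are there, one at a time from the smallest to the largest: set each gently and upright on the middle of the pan, let go so that it settles for a moment, and take it off again before the next one goes on. Finish with all the weights standing upright on the green felt pad and the scale still up on its locked leg.

Things in the scene. Friction and masses are not known exactly. Their poses are not given: they have to be found in the camera images.
- bench_mat: dark bench mat, fixed, 250 mm (its x) by 400 mm (its y), 2 mm thick, on which all this stands; origin at the centre of its underside, x away from the robot's side towards the gantry, z up. The gantry's beam runs along its y above the far side: near face 148 mm from the mat's centre in x, 300 to 345 mm above the mat; keep wrist and arm clear of it.
- check_scale: folding bench scale, fixed: blue base 160 x 106 x 10 mm on the mat. Origin on its underside (mat's top), under the level pan's middle. x from its front to its rear, where deck hinge and round dial are (dial top 126 mm above the mat); y to its left seen from the front, the hand lever's side; z up. The hinged aluminium deck, 158 x 100 mm, hangs with its front low while folded.
- prop_leg (a joint): spring-loaded prop leg hinged under the deck's front, rad: 0 folded, 1.117 locked on its stop; moved by the lever with the red grip. From 0.06 its foot bears on the base and lifts the deck. Spring centre about 0.76, leg upright at 0.94: let go below 0.60 it snaps back to 0, beyond 0.85 on to the stop, between it may hang. Needs up to 9 N across the lever at the grip, most in the first third.
- leg_grip (a point): middle of the red round hand grip, 13 mm thick, 36 mm long along the scale's y, free all round but for the lever bar (72 mm from pivot to grip) 16 mm from here towards the pan. Folded, the lever leans 36 deg to the scale's front (grip 91 mm above the mat); upright half-way (120 mm); locked, 36 deg to the rear (108 mm). The grip travels 85 mm to the rear.
- leg_pivot (a point): point on the pivot axis of leg and lever (along the scale's y), in line with the grip's middle. It rises from 33 to 50 mm above the mat as the leg lifts the deck, most of it in the first half of the swing.
- deck (a joint): angle of the hinged deck in rad: 0 folded (front low), 0.148 level, standing on the locked leg
- pan_top (a point): centre of the top face of the round steel weighing pan, 108 mm across and flat without a rim, on the deck. With the deck level the empty pan's top is 76 mm above the mat. Its z axis is the pan's upright.
- pan_rest (a point): point fixed to the deck where the centre of the empty pan's top face lies; z is the deck's upright. The top of the loaded pan lies below it by the pan's travel.
- pan (a joint): how far the sprung pan is pressed down, in m: 0 empty, about 0.6 mm with the 50 g weight, 1.3 with 100 g, 2.7 with 200 g, 6.9 with 500 g, stop at 10 mm (stiffness 700 N/m)
- felt_pad: dark green felt pad let flush into the mat, 68 mm (its x) by 180 mm (its y): the home of the check weights, which stand on it in a row along its y, about 45 mm apart, in any order. Origin at the centre of its top face, level with the mat.
- weight_50: brass check weight of 50 g, a cylinder 19 mm across and 17 mm high with a knob 13 mm across on top, 27 mm high in all. Origin at the centre of its underside, z up through the knob. May be absent.
- weight_100: brass check weight of 100 g, a cylinder 24 mm across and 21 mm high with a knob 16 mm across on top, 33 mm high in all. Origin at the centre of its underside, z up through the knob. May be absent.
- weight_200: brass check weight of 200 g, a cylinder 31 mm across and 26 mm high with a knob 20 mm across on top, 40 mm high in all. Origin at the centre of its underside, z up through the knob. May be absent.
- weight_500: brass check weight of 500 g, a cylinder 42 mm across and 36 mm high with a knob 26 mm across on top, 53 mm high in all. Origin at the centre of its underside, z up through the knob. May be absent.

How it is judged:
By the outcome, as a careful person would: the job done as asked, in the order asked, and still so for the second after the job is handed in, with the robot touching nothing.
Of weight_50, weight_100, weight_200, weight_500 only 3 to 4 are there at a start; the rules pass over those that are not, and their reading is None.
At some moment in a run one of weight_50, weight_100, weight_200, weight_500 may be knocked a few centimetres aside while the robot is not near it.
It also fails if it takes over 210 s, if anything falls off the work surface, if the arm or the gripper's body presses on something with over 40 N, if the wrist force passes 120 N, or if a joint passes its speed limit or range.

## Working session

There is one attempt and no reset: what is moved stays moved. The work goes in short steps, Python scripts to look and compute and a tool call to move; the robot and the scene stay as the last step left them, time stands still between calls to the robot, and variables do not carry over. Pictures are saved under pics/ and viewed, at most 17 in all, crops included, and the job is handed in when it is done.

Besides the shell and the picture viewer there is one more tool, called after "Emit:" by a JSON object that holds its "op" and its "data", one argument or row to a line. carry_out: Moves the arm, as the interface text tells. Its arguments: {"type":"object","properties":{"motion":{"type":"string"}},"required":["motion"]}

```bash
ls; mkdir -p pics
cat > h.py <<'E'
from plant import *
import numpy as np, cv2
def ray(cam,px,st=None):
    p=camera_params(cam); f=192/np.tan(np.radians(p["vertical_fov"])/2)
    d=np.array([(px[0]-p["cx"])/f,(px[1]-p["cy"])/f,1.])
    if "hand_eye" in p:
        H=np.array(p["hand_eye"]); R=np.array(st["ee_rot"])
        return R@H[:3,3]+np.array(st["position"]), R@H[:3,:3]@d
    R=np.array(p["R"]); return -R.T@np.array(p["t"]), R.T@d
def atz(cam,px,z,st=None):
    o,d=ray(cam,px,st); return o+d*(z-o[2])/d[2]
def two(a,b):
    A=[];B=[]
    for o,d in (a,b):
        d=d/np.linalg.norm(d); P=np.eye(3)-np.outer(d,d); A.append(P);B.append(P@o)
    x=np.linalg.lstsq(np.vstack(A),np.hstack(B),rcond=None)[0]
    return x,[float(np.linalg.norm(A[i]@x-B[i])) for i in (0,1)]
E
python3 - <<'E'
from h import *
np.set_printoptions(precision=4,suppress=True)
s=read_state(); print(s)
ims=[]
for c in ("scene","top","wrist"):
    im=capture(c); cv2.imwrite(f"pics/{c}0.png",im)
    p=camera_params(c); print(c,p)
    for q in ["bench_mat","check_scale","leg_grip","leg_pivot","pan_top","felt_pad","weight_50","weight_100","weight_200","weight_500"]:
        r=mark_of(q,c)
        print(c,q,[(np.round(a["position"],1).tolist(),round(a["conf"],2)) for a in r[:2]])
E
```

```text
pics
{'time': 0.0, 'joint_positions': array([ 1.1915,  0.2074,  1.543 ,  0.    ,  1.3935, -0.1505]), 'joint_velocities': array([ 0.0004, -0.0005,  0.0002,  0.    ,  0.0014, -0.0001]), 'joint_torque': array([ -0.0014, -38.3053, -29.1586,  -0.0004,   0.011 ,   0.    ]), 'position': array([0.1301, 0.5593, 0.2381]), 'ee_rot': array([[-0.9739,  0.2268, -0.0008],
       [ 0.2268,  0.9739, -0.0021],
       [ 0.0004, -0.0022, -1.    ]]), 'wrist_force': array([ 0.5734, -0.4812,  0.3839]), 'torque': array([-0.0504, -0.0037,  0.0426]), 'gripper_force': 0.0, 'gripper_width': 0.08513027139341121}
scene {'vertical_fov': 49.66667197949745, 'cx': 257.31560973151113, 'cy': 189.76989801127922, 'R': array([[ 0.672 , -0.7406, -0.0015],
       [-0.4762, -0.4305, -0.7668],
       [ 0.5672,  0.516 , -0.6419]]), 't': array([-0.313 ,  0.3137,  0.6269])}
scene bench_mat [([255.3, 248.5], 0.58), ([226.0, 153.5], 0.56)]
scene check_scale [([255.6, 208.7], 0.93)]
scene leg_grip [([224.3, 153.9], 0.64)]
scene leg_pivot [([239.9, 174.7], 0.78), ([257.2, 183.8], 0.73)]
scene pan_top [([254.3, 186.3], 0.62)]
scene f
[... 830 characters left out ...]
.61), ([299.2, 227.5], 0.54)]
top weight_100 [([317.1, 232.2], 0.61), ([299.2, 227.5], 0.54)]
top weight_200 [([317.1, 232.2], 0.61), ([299.2, 227.5], 0.54)]
top weight_500 [([317.1, 232.2], 0.61), ([299.2, 227.5], 0.54)]
wrist {'vertical_fov': 62.37783655974428, 'cx': 258.32809632086565, 'cy': 187.06966700843967, 'hand_eye': array([[-0.0006, -0.9603, -0.279 ,  0.0712],
       [ 1.    , -0.0005, -0.0002,  0.0003],
       [ 0.0001, -0.279 ,  0.9603, -0.1333],
       [ 0.    ,  0.    ,  0.    ,  1.    ]])}
wrist bench_mat []
wrist check_scale []
wrist leg_grip []
wrist leg_pivot []
wrist pan_top []
wrist felt_pad []
wrist weight_50 []
wrist weight_100 []
wrist weight_200 []
wrist weight_500 []
```

Run:
```python
from h import *
np.set_printoptions(precision=4,suppress=True)
a=cv2.imread("pics/scene0.png")[100:340,130:400]; b=cv2.imread("pics/top0.png")[110:300,150:370]
cv2.imwrite("pics/sc.png",cv2.resize(a,None,fx=2.4,fy=2.4,interpolation=2)); cv2.imwrite("pics/tc.png",cv2.resize(b,None,fx=3,fy=3,interpolation=2))
for q,z in [("leg_grip",.093),("leg_pivot",.035),("pan_top",.072),("check_scale",.002),("felt_pad",.002)]: 
    pass
print("grip",two(ray("scene",(224.3,153.9)),ray("top",(189.7,178.8))))
print("pan",two(ray("scene",(254.3,186.3)),ray("top",(240.5,184.8))))
print("felt",atz("scene",(283.8,267.5),.002),atz("top",(306,231.6),.002))
print("scale",atz("scene",(255.6,208.7),.002),atz("top",(248.4,184),.002))
print("pivot",two(ray("scene",(239.9,174.7)),ray("top",(210.5,166.2))))
```

```text
grip (array([0.528 , 0.1628, 0.0966]), [0.0034312285136341215, 0.0034312285136339537])
pan (array([0.518 , 0.056 , 0.0659]), [3.6025834426884706e-05, 3.602583442678457e-05])
felt [ 0.4288 -0.1039  0.002 ] [ 0.4176 -0.0969  0.002 ]
scale [0.5177 0.0523 0.002 ] [0.5285 0.0409 0.002 ]
pivot (array([0.5599, 0.1329, 0.0344]), [0.00638073744843767, 0.0063807374484375545])
```

View pics/sc.png

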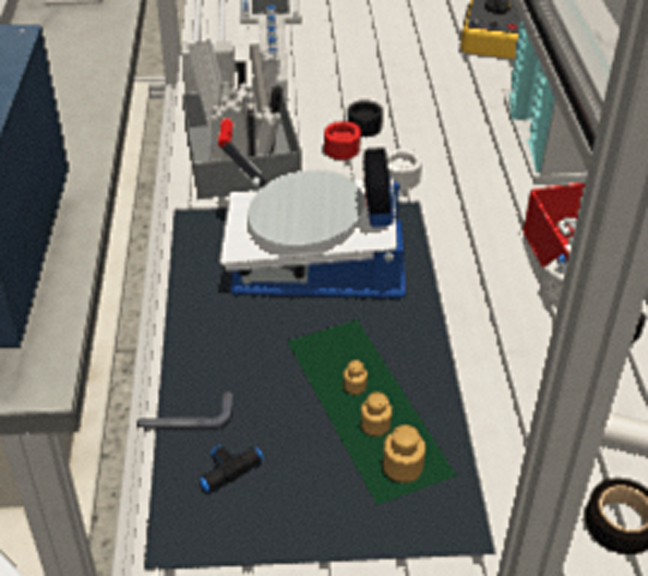

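View pics/tc.png

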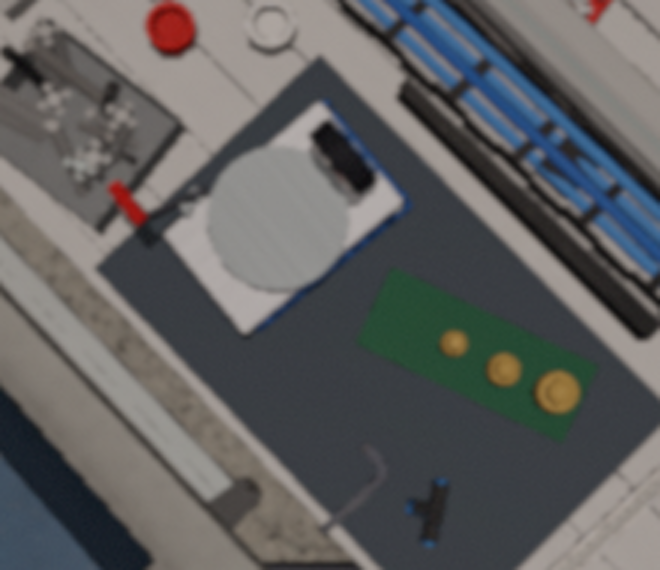

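The scene crop shows the folded scale, with its red grip at about (224,155) in the full frame. Three weights stand on the felt at full-frame pixels (278,257), (287,272) and (298,290). Their size ratio suggests 50, 100 and 200 g. The top view puts the scale yaw near -50°, and a tool bin stands close to the lever. Next I get finer numbers by colour.

Run:
```python
from h import *
np.set_printoptions(precision=4,suppress=True)
C={}
for c,roi in (("scene",(130,100,400,340)),("top",(150,110,370,300))):
    im=cv2.imread(f"pics/{c}0.png"); hsv=cv2.cvtColor(im,cv2.COLOR_BGR2HSV); H,S,V=cv2.split(hsv)
    M=np.zeros(H.shape,bool); M[roi[1]:roi[3],roi[0]:roi[2]]=1
    red=M&((H<6)|(H>174))&(S>150)&(V>90); bra=M&(H>10)&(H<28)&(S>110)&(V>80); grn=M&(H>45)&(H<90)&(S>90)
    for n,m in (("red",red),("brass",bra),("green",grn)):
        k,l,st,ce=cv2.connectedComponentsWithStats(m.astype(np.uint8))
        for i in range(1,k):
            if st[i,4]>25: print(c,n,ce[i],st[i])
    g=np.argwhere(grn|bra)[:,::-1].astype(np.float32)
    k=[atz(c,p,.002)[:2] for p in g]
    r=cv2.minAreaRect(np.array(k,np.float32)*1000); print("felt",c,r)
im=cv2.imread("pics/top0.png")
# deck corners in top picture
for p in [(162,232),(320,100),(410,205),(247,335)]:
    print(atz("top",(150+p[0]/3,110+p[1]/3),.055))
```

```text
scene red [223.4902 154.549 ] [221 149   6  12  51]
scene red [272.2698 157.7407] [265 151  15  15 189]
scene red [362.3958 185.5278] [351 176  23  30 288]
scene brass [332.9278 116.616 ] [322 100  24  24 263]
scene brass [277.6147 256.5963] [273 250  10  14 109]
scene brass [286.3708 271.9888] [280 263  13  18 178]
scene brass [297.9083 288.5841] [290 277  17  24 327]
scene green [281.3588 268.7669] [ 250  233   70   77 1806]
felt scene ((691.180419921875, 9.3255615234375), (810.328125, 374.5702819824219), 50.37879943847656)
top red [206.3858 118.6701] [199 111  16  16 197]
top red [192.1667 177.3889] [187 171  12  14  72]
top brass [300.873 224.   ] [297 220   9   9  63]
top brass [317.4444 232.8788] [312 228  12  11  99]
top brass [335.362  240.3374] [329 234  14  14 163]
top green [304.6267 225.817 ] [ 270  200   79   57 1645]Traceback (most recent call last):
  File "<stdin>", line 13, in <module>
  File "h.py", line 11, in atz
    o,d=ray(cam,px,st); return o+d*(z-o[2])/d[2]
        ~~~^^^^^^^^^^^
  File "h.py", line 4, in ray
    p=camera_params(cam); f=192/np.tan(np.radians(p["vertical_fov"])/2)
ValueError: time passes only in moves, steps and waits
```

```bash
python3 - <<'E'
s=open("h.py").read()
s=s.replace("def ray(","""from functools import lru_cache
@lru_cache(None)
def cp(c): return camera_params(c)
def ray(""",1).replace("p=camera_params(cam)","p=cp(cam)")
open("h.py","w").write(s)
E
python3 - <<'E'
from h import *
np.set_printoptions(precision=4,suppress=True)
print("grip",two(ray("scene",(223.5,154.5)),ray("top",(192.2,177.4))))
for a,b in (((277.6,256.6),(300.9,224)),((286.4,272),(317.4,232.9)),((297.9,288.6),(335.4,240.3))):
    print("w",two(ray("scene",a),ray("top",b)))
im=cv2.imread("pics/top0.png"); H,S,V=cv2.split(cv2.cvtColor(im,cv2.COLOR_BGR2HSV))
g=((H>45)&(H<90)&(S>90)); g[:190]=0; g[275:]=0; g[:,:265]=0; g[:,355:]=0
P=np.array([atz("top",p,.002)[:2] for p in np.argwhere(g)[:,::-1]],np.float32)
print("felt",cv2.minAreaRect(P*1000), cv2.boxPoints(cv2.minAreaRect(P*1000)))
D=np.array([atz("top",(150+x/3,110+y/3),.055) for x,y in [(162,232),(320,100),(410,205),(247,335)]]); print("deck",D,D.mean(0))
print("mat",[atz("top",(150+x/3,110+y/3),.002) for x,y in [(320,57),(660,400),(97,268)]])
print("dial",atz("top",(150+343/3,110+157/3),.12))
E
```

```text
grip (array([0.5284, 0.1602, 0.0962]), [0.0004862505167188013, 0.00048625051671887475])
w (array([ 0.4344, -0.0835,  0.0138]), [0.0005225589623677793, 0.0005225589623680792])
w (array([ 0.4144, -0.1218,  0.0164]), [0.00033683346792803305, 0.0003368334679276728])
w (array([ 0.3977, -0.1628,  0.0187]), [0.0007562616967481513, 0.0007562616967477347])
felt ((426.86871337890625, -102.46794128417969), (177.9864501953125, 65.93218994140625), 64.986328125) [[ 359.3652 -169.175 ]
 [ 419.1134 -197.0534]
 [ 494.3722  -35.7609]
 [ 434.624    -7.8825]]
deck [[ 0.5124  0.1393  0.055 ]
 [ 0.6156  0.0217  0.055 ]
 [ 0.5358 -0.0477  0.055 ]
 [ 0.4357  0.0732  0.055 ]] [0.5249 0.0466 0.055 ]
mat [array([0.663 , 0.0236, 0.002 ]), array([ 0.3926, -0.247 ,  0.002 ]), array([0.4893, 0.1976, 0.002 ])]
dial [0.5599 0.0032 0.12  ]
```

Run:
```python
from h import *
np.set_printoptions(precision=3,suppress=True)
a=cv2.imread("pics/scene0.png");b=cv2.imread("pics/top0.png")
cv2.imwrite("pics/both.png",cv2.resize(np.hstack([a,b]),None,fx=.78,fy=.78,interpolation=3))
for p in [(159,225),(130,110)]: print("s",p,[atz("scene",p,z) for z in (-.1,0,.2)])
for p in [(150,250),(180,280)]: print("t",p,[atz("top",p,z) for z in (-.1,0,.2)])
for c in("scene","top"): print(ray(c,(256,192)))
```

```text
s (159, 225) [array([ 0.39 ,  0.268, -0.1  ]), array([0.338, 0.175, 0.   ]), array([ 0.234, -0.01 ,  0.2  ])]
s (130, 110) [array([ 0.684,  0.821, -0.1  ]), array([0.593, 0.654, 0.   ]), array([0.409, 0.32 , 0.2  ])]
t (150, 250) [array([ 0.366,  0.296, -0.1  ]), array([0.368, 0.27 , 0.   ]), array([0.373, 0.218, 0.2  ])]
t (180, 280) [array([ 0.291,  0.216, -0.1  ]), array([0.3  , 0.197, 0.   ]), array([0.317, 0.159, 0.2  ])]
(array([ 0.004, -0.42 ,  0.642]), array([ 0.563,  0.516, -0.646]))
(array([ 0.39 , -0.001,  1.048]), array([ 0.113,  0.023, -0.993]))
```

View pics/both.png

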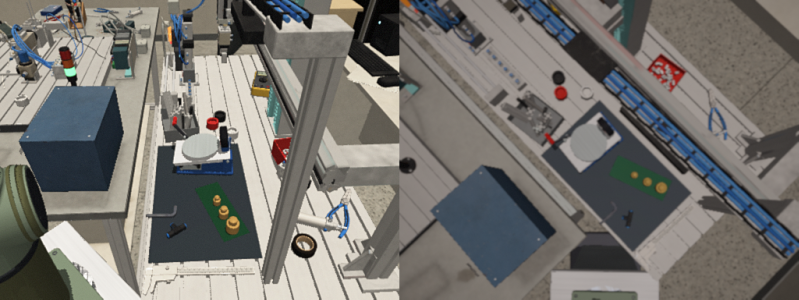

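The pair of full views shows a blue box on the neighbouring bench, between the arm's start and the scale. I triangulate its top before moving.

Run:
```python
from h import *
np.set_printoptions(precision=3,suppress=True)
for c in ("scene","top"):
    r=masks_of("bench_mat",c)
a=cv2.imread("pics/scene0.png")[90:260,0:170];b=cv2.imread("pics/top0.png")[190:384,20:214]
cv2.imwrite("pics/box.png",np.hstack([cv2.resize(a,(390,390),interpolation=2),cv2.resize(b,(390,390),interpolation=2)]))
```

```text
(no output)
```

View pics/box.png

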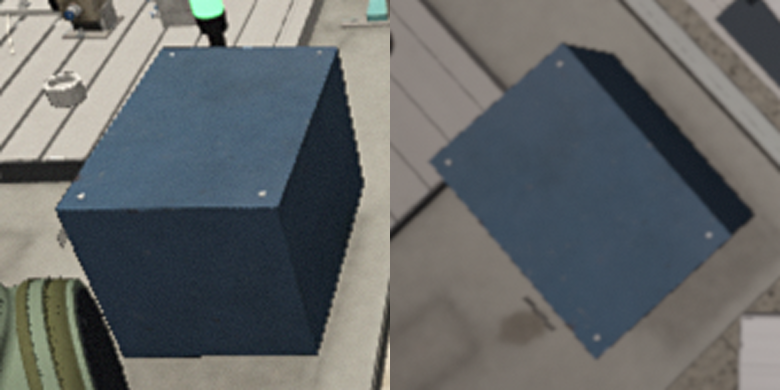

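Run:
```python
from h import *
np.set_printoptions(precision=3,suppress=True)
S=[(165,46),(338,46),(60,210),(278,207)];T=[(42,160),(177,45),(207,357),(338,237)]
for s,t in zip(S,T): print(two(ray("scene",(s[0]*.436,90+s[1]*.436)),ray("top",(20+t[0]*.4974,190+t[1]*.4974))))
```

```text
(array([0.332, 0.429, 0.191]), [0.00016683514827177604, 0.00016683514827146523])
(array([0.443, 0.306, 0.191]), [0.00025238711512322445, 0.0002523871151235078])
(array([0.152, 0.263, 0.186]), [0.00017411822918007419, 0.00017411822918005088])
(array([0.265, 0.143, 0.186]), [0.0013236888067465766, 0.001323688806747003])
```

The box top is at z≈0.19, so I go up first and swing over it high.

Emit:
{"op": "carry_out", "data": {
  "motion": "0 0 0 -4 0.12; 0 0 0 -8 0.24; 0 -3 -2 -10 0.36; 0 -6 -4 -10 0.48; 0 -9 -6 -10 0.6"
}}

```text
time: 2.17
position: [0.2054, 0.4815, 0.3421]
ee_rot: [[-0.673, 0.74, 0.003], [0.74, 0.673, 0.005], [0.001, 0.006, -1.0]]
wrist_force: [1.4, 0.7, 0.3]
gripper_width: 0.0856
gripper_force: 0.0
```

Emit:
{"op": "carry_out", "data": {
  "motion": "0 -4 0.2 0 0.12; 0 -8 0.4 0 0.24; 0 -12 0.7 0 0.36; 0 -16 0.9 0 0.48; 0 -20 1.2 0 0.6"
}}

```text
time: 2.58
position: [0.3494, 0.3403, 0.3396]
ee_rot: [[-0.136, 0.991, 0.001], [0.991, 0.136, 0.001], [0.0, 0.001, -1.0]]
wrist_force: [0.5, 0.8, -0.1]
gripper_width: 0.085
gripper_force: 0.0
```

Emit:
{"op": "carry_out", "data": {
  "motion": "0 -3.2 2.5 0 0.12; 0 -6.4 5 0 0.24; 0 -9.6 7.5 0 0.36; 0 -12.8 10 0 0.48; 0 -16 12.5 0 0.6"
}}

```text
time: 3.0
position: [0.496, 0.1995, 0.3396]
ee_rot: [[0.448, 0.894, 0.001], [0.894, -0.448, 0.0], [0.001, 0.0, -1.0]]
wrist_force: [0.6, 0.3, 0.4]
gripper_width: 0.0855
gripper_force: 0.0
```

Emit:
{"op": "carry_out", "data": {
  "motion": "200 0 0 1 0.12; 200 0 0 3 0.24; 200 0 0 5 0.36; 200 0 0 7 0.4; 200 0 0 7 0.4"
}}

```text
time: 3.42
position: [0.4921, 0.2002, 0.2645]
ee_rot: [[0.757, 0.653, -0.009], [0.653, -0.757, -0.002], [-0.008, -0.004, -1.0]]
wrist_force: [-0.7, 0.6, -1.1]
gripper_width: 0.0252
gripper_force: 0.0
```

Run:
```python
from h import *
np.set_printoptions(precision=4,suppress=True)
s=read_state(); im=capture("wrist"); cv2.imwrite("pics/w1.png",im); print(s["position"],s["ee_rot"],s["joint_positions"])
for z in (.085,.095): print(z,[(c.round(1),atz("wrist",c,z,s)) for c in [np.array(a["position"]) for a in mark_of("leg_grip","wrist")[:2]]])
```

```text
[0.4921 0.2002 0.2645] [[ 0.7572  0.6531 -0.009 ]
 [ 0.6531 -0.7572 -0.002 ]
 [-0.0081 -0.0043 -1.    ]] [0.2235 0.1003 1.6106 0.     1.4399 1.0825]
0.085 [(array([316.2, 160.4]), array([0.5341, 0.1615, 0.085 ]))]
0.095 [(array([316.2, 160.4]), array([0.5345, 0.1643, 0.095 ]))]
```

View pics/w1.png

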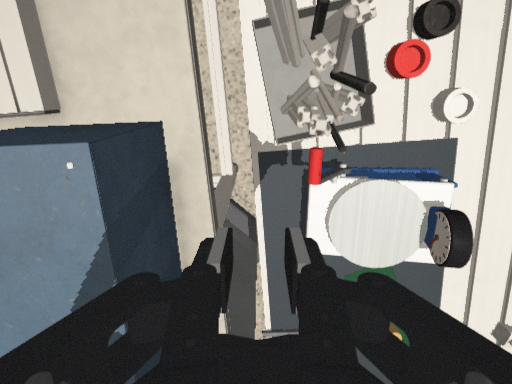

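The wrist view shows the red grip at (316,167), the pan at (378,222) and the dial at (455,238). The bin edge just beyond the grip is at row 140. I check the bin's height quickly.

Run:
```python
from h import *
np.set_printoptions(precision=4,suppress=True)
s=read_state()
print("bin corner",two(ray("wrist",(275,143),s),ray("top",(150+100/3,110+230/3))))
print("bin R",two(ray("wrist",(375,124),s),ray("top",(150+183/3,110+125/3))))
print("blk handle",two(ray("wrist",(373,88),s),ray("top",(150+132/3,110+90/3))))
print("white cluster",two(ray("wrist",(321,123),s),ray("top",(150+100/3,110+155/3))))
print("tall",two(ray("scene",(130+200/2.4,100+45/2.4)),ray("wrist",(275,3),s)))
print("grip",two(ray("wrist",(316,167),s),ray("top",(192.2,177.4))))
```

```text
bin corner (array([0.519 , 0.1949, 0.0091]), [7.474751740497391e-05, 7.474751740483575e-05])
bin R (array([0.6051, 0.1278, 0.0368]), [0.0065308587126879, 0.006530858712687285])
blk handle (array([0.6248, 0.1643, 0.0646]), [0.005541530855243624, 0.005541530855243844])
white cluster (array([0.5679, 0.1832, 0.0792]), [0.0016866255719062437, 0.0016866255719059605])
tall (array([0.6145, 0.2863, 0.1028]), [0.00015755358366762034, 0.00015755358366765175])
grip (array([0.5318, 0.1597, 0.0914]), [0.0025182708062557496, 0.0025182708062554955])
```

Emit:
{"op": "carry_out", "data": {
  "motion": "255 0.2 0.5 4 0; 255 0.2 1 8 0; 255 0.2 1 12 0; 255 0.2 1 15.5 0; 255 0.2 1 17.6 0"
}}

```text
time: 3.98
position: [0.502, 0.1948, 0.0912]
ee_rot: [[0.756, 0.655, -0.002], [0.655, -0.756, -0.0], [-0.002, -0.001, -1.0]]
wrist_force: [-0.2, -0.5, 0.3]
gripper_width: 0.0002
gripper_force: 0.0
```

Run:
```python
from h import *
np.set_printoptions(precision=4,suppress=True)
s=read_state(); im=capture("wrist"); cv2.imwrite("pics/w2.png",im); print(s["position"],s["ee_rot"],s["gripper_width"])
g=np.array([.531,.160]); e=g-s["position"][:2]; print("tool dx,dy to grip mm",1e3*e@s["ee_rot"][:2,0],1e3*e@s["ee_rot"][:2,1])
```

```text
[0.502  0.1948 0.0912] [[ 0.7558  0.6548 -0.0022]
 [ 0.6548 -0.7558 -0.0005]
 [-0.002  -0.0011 -1.    ]] 0.00021006823377189677
tool dx,dy to grip mm -0.8467858132925162 45.27124303394309
```

View pics/w2.png

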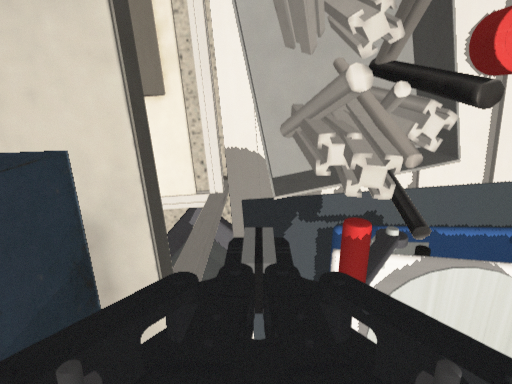

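The closed fingers stand in front of the red grip, which is at columns 340–370 and rows 220–283, in line along the scale's y. Now the push along its arc.

Emit:
{"op": "carry_out", "data": {
  "motion": "255 0 1 0 0; 255 0 2 0 0; 255 0 2.5 -0.1 0; 255 0 3 -0.5 0; 255 0 3.4 -0.9 0"
}}

```text
time: 4.45
position: [0.5266, 0.1695, 0.1046]
ee_rot: [[0.757, 0.653, 0.003], [0.653, -0.757, 0.002], [0.003, 0.0, -1.0]]
wrist_force: [-1.5, 2.9, -1.3]
gripper_width: 0.0
gripper_force: 1.4
```

Emit:
{"op": "carry_out", "data": {
  "motion": "255 0 0.5 -0.4 0; 255 0 1 -0.8 0; 255 0 1.5 -1.2 0; 255 0 2 -1.4 0; 255 0 2.5 -1.6 0"
}}

```text
time: 4.87
position: [0.539, 0.1552, 0.1213]
ee_rot: [[0.757, 0.654, -0.006], [0.654, -0.757, 0.01], [0.002, -0.011, -1.0]]
wrist_force: [-14.9, 16.2, 18.1]
gripper_width: -0.0002
gripper_force: 14.0
```

Force is higher than expected, so I look before going on.

Run:
```python
from h import *
np.set_printoptions(precision=4,suppress=True)
s=read_state(); im=capture("wrist"); a=capture("scene"); print(s["position"],s["wrist_force"])
cv2.imwrite("pics/m3.png",np.hstack([cv2.resize(im,(400,300)),cv2.resize(a[110:260,130:330],(400,300),interpolation=2)]))
```

```text
[0.539  0.1552 0.1213] [-14.8999  16.1726  18.1489]
```

View pics/m3.png

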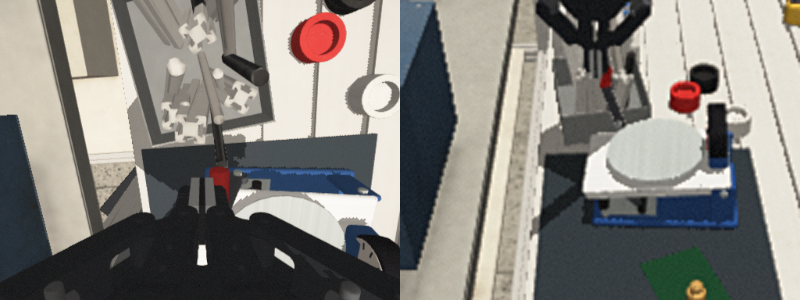

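Run:
```python
from h import *
np.set_printoptions(precision=4,suppress=True)
s=read_state(); im=cv2.imread("pics/m3.png"); 
sx=np.array([.655,-.756,0]); sy=np.array([.756,.655,0]); g0=np.array([.531,.160,.093])
w=capture("wrist");a=capture("scene");t=capture("top")
for c,i,roi in (("scene",a,(215,135,250,170)),("wrist",w,(240,190,310,260)),("top",t,(180,150,230,190))):
    H,S,V=cv2.split(cv2.cvtColor(i,cv2.COLOR_BGR2HSV)); m=((H<6)|(H>174))&(S>150)&(V>80); M=np.zeros_like(m); M[roi[1]:roi[3],roi[0]:roi[2]]=1
    p=np.argwhere(m&M)[:,::-1]; 
    if len(p)==0: print(c,"none"); continue
    o,d=ray(c,p.mean(0),s); k=((g0-o)@sy)/(d@sy); X=o+k*d; print(c,len(p),p.mean(0),p.min(0),p.max(0),X,"s,z",(X-g0)@sx,X[2])
print("tcp s",(s["position"]-g0)@sx,s["position"][2])
```

```text
scene 36 [232.6389 149.3056] [230 144] [235 153] [0.5434 0.1457 0.1095] s,z 0.01897467224497818 0.10945221044063935
wrist 601 [282.9684 227.6007] [269 214] [294 257] [0.5461 0.1426 0.0854] s,z 0.02308211558895046 0.08536883374430149
top none
tcp s 0.009696971374653331 0.122104338610623
```

The fingertip has ridden up onto the grip: the grip centre is at z .110 and s=19 mm, while the tip is at .114. I back off and push again with the tip lower.

Emit:
{"op": "carry_out", "data": {
  "motion": "255 0 -1 -0.2 0; 255 0 -2 0 0; 255 0 -3.5 1 0; 255 0 -5 3 0; 255 0 -5 3.6 0"
}}

```text
time: 5.53
position: [0.5047, 0.189, 0.0792]
ee_rot: [[0.755, 0.655, -0.006], [0.656, -0.755, -0.001], [-0.005, -0.003, -1.0]]
wrist_force: [-0.5, 0.1, -0.9]
gripper_width: -0.0001
gripper_force: 0.0
```

Run:
```python
from h import *
np.set_printoptions(precision=4,suppress=True)
sx=np.array([.655,-.756,0]); sy=np.array([.756,.655,0]); g0=np.array([.531,.160,.093])
s=read_state();a=capture("scene")
H,S,V=cv2.split(cv2.cvtColor(a,cv2.COLOR_BGR2HSV)); m=((H<6)|(H>174))&(S>150)&(V>80); m[:,:210]=0; m[:,245:]=0;m[:130]=0;m[180:]=0
p=np.argwhere(m)[:,::-1].mean(0); o,d=ray("scene",p); X=o+d*((g0-o)@sy)/(d@sy); print(p,"s,z",(X-g0)@sx,X[2])
print("tcp s,y",(s["position"]-g0)@sx,(s["position"]-g0)@sy,s["position"],s["wrist_force"])
```

```text
[223.3043 154.8913] s,z -0.0030718060663257416 0.09371108046179988
tcp s,y -0.03914531521512742 -0.0008505615919848543 [0.5047 0.189  0.0792] [-0.4765  0.0773 -0.855 ]
```

Emit:
{"op": "carry_out", "data": {
  "motion": "255 0 1.2 0 0; 255 0 2 0 0; 255 0 2.5 0 0; 255 0 3 -0.3 0; 255 0 3.5 -0.7 0"
}}

```text
time: 6.0
position: [0.5255, 0.1686, 0.0902]
ee_rot: [[0.758, 0.652, -0.016], [0.652, -0.758, 0.015], [-0.002, -0.022, -1.0]]
wrist_force: [-24.1, 26.4, 21.3]
gripper_width: 0.0001
gripper_force: 18.1
```

Run:
```python
from h import *
np.set_printoptions(precision=4,suppress=True)
sx=np.array([.655,-.756,0]); sy=np.array([.756,.655,0]); g0=np.array([.531,.160,.093])
s=read_state();a=capture("scene"); w=capture("wrist")
for c,i,r in (("scene",a,(210,130,250,180)),("wrist",w,(240,190,400,300))):
    H,S,V=cv2.split(cv2.cvtColor(i,cv2.COLOR_BGR2HSV)); m=((H<6)|(H>174))&(S>150)&(V>80); M=np.zeros_like(m); M[r[1]:r[3],r[0]:r[2]]=1
    q=np.argwhere(m&M)[:,::-1]; p=q.mean(0); print(c,len(q),p,q.min(0),q.max(0))
    if c=="scene": o,d=ray("scene",p); X=o+d*((g0-o)@sy)/(d@sy); print("s,z",(X-g0)@sx,X[2])
s2=read_state()
print("tcp s,y",(s2["position"]-g0)@sx,(s2["position"]-g0)@sy,s2["position"],s2["wrist_force"])
cv2.imwrite("pics/m4.png",np.hstack([w[150:384,120:420][:, :],cv2.resize(a[100:217,190:300],(440,468),interpolation=2)[117:351]]))
```

```text
scene 44 [227.4773 151.8636] [225 147] [230 157]
s,z 0.0069145986500466425 0.10225769324498035
wrist 1252 [304.1781 251.7284] [288 229] [318 280]
tcp s,y -0.008911763950207829 0.0014776720241251016 [0.5263 0.1677 0.0915] [-23.8121  22.0463  21.8055]
```

View pics/m4.png

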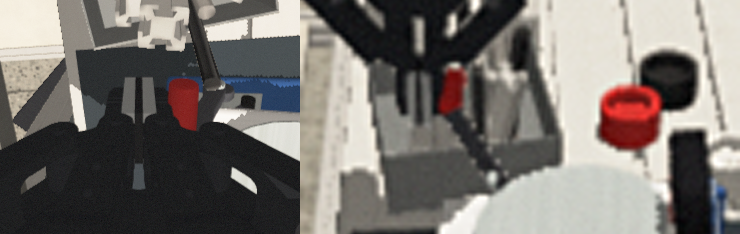

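The contact is now on the finger's side face, with the tip 19 mm below the grip centre. Friction opposes the grip's rise, so I raise faster along the arc.

Emit:
{"op": "carry_out", "data": {
  "motion": "255 0 0 -0.6 0; 255 0 0.3 -1.1 0; 255 0 0.7 -1.6 0; 255 0 1.2 -2.1 0; 255 0 1.7 -2.4 0"
}}

```text
time: 6.52
position: [0.5441, 0.1477, 0.1142]
ee_rot: [[0.757, 0.653, 0.001], [0.653, -0.757, 0.0], [0.001, 0.001, -1.0]]
wrist_force: [-0.9, 1.8, -2.0]
gripper_width: 0.0001
gripper_force: 1.2
```

Emit:
{"op": "carry_out", "data": {
  "motion": "255 0 0.5 -0.3 0; 255 0 1 -0.4 0; 255 0 1.5 -0.4 0; 255 0 2 -0.4 0; 255 0 2.5 -0.3 0"
}}

```text
time: 6.93
position: [0.5605, 0.1291, 0.1169]
ee_rot: [[0.757, 0.654, 0.002], [0.654, -0.757, -0.0], [0.001, 0.002, -1.0]]
wrist_force: [-1.2, 0.8, 1.0]
gripper_width: -0.0001
gripper_force: 0.6
```

```bash
cat >> h.py <<'E'
sx=np.array([.655,-.756,0]); sy=np.array([.756,.655,0]); g0=np.array([.531,.160,.093])
def gripsc():
    a=capture("scene"); H,S,V=cv2.split(cv2.cvtColor(a,cv2.COLOR_BGR2HSV)); m=((H<6)|(H>174))&(S>150)&(V>80)
    m[:,:215]=0; m[:,262:]=0;m[:125]=0;m[180:]=0
    q=np.argwhere(m)[:,::-1]; p=q.mean(0); o,d=ray("scene",p); X=o+d*((g0-o)@sy)/(d@sy); return a,len(q),p,(X-g0)@sx,X[2]
E
python3 - <<'E'
from h import *
a,*r=gripsc(); print(r); s=read_state(); print((s["position"]-g0)@sx,s["position"],s["wrist_force"])
E
```

```text
[46, array([251.08695652, 145.47826087]), np.float64(0.06092796436689471), np.float64(0.12041387666195313)]
0.043555505422118786 [0.56096511 0.12834873 0.11652226] [-0.08083383 -0.70725887  0.55559   ]
```

Emit:
{"op": "carry_out", "data": {
  "motion": "255 0 0.5 0.1 0; 255 0 1 0.3 0; 255 0 1.4 0.5 0; 255 0 1.7 0.7 0; 255 0 2 0.9 0"
}}

```text
time: 7.4
position: [0.5724, 0.1143, 0.1068]
ee_rot: [[0.757, 0.654, -0.0], [0.654, -0.757, -0.0], [-0.0, 0.0, -1.0]]
wrist_force: [-0.5, 0.2, 0.2]
gripper_width: -0.0001
gripper_force: 0.0
```

Run:
```python
from h import *
a,*r=gripsc(); print(r); s=read_state(); print((s["position"]-g0)@sx,s["position"],s["wrist_force"])
```

```text
[32, array([259.8125, 149.5   ]), np.float64(0.08056569197313625), np.float64(0.10979329475512944)]
0.06201350778325663 [0.5724594  0.11389206 0.10645804] [ 0.88747389 -0.18907106 -0.31585366]
```

Locked: the grip is at s≈84 mm and z .110, with no force. I retreat upwards and go to the weights.

Emit:
{"op": "carry_out", "data": {
  "motion": "255 0 -0.5 -2 0; 255 0 -0.5 -6 0; 150 -1.5 0 -9.5 -0.1; 120 -5 1 -10 -0.2; 120 -9 2 -10 -0.3"
}}

```text
time: 7.87
position: [0.5203, 0.0407, 0.2117]
ee_rot: [[0.522, 0.853, 0.01], [0.853, -0.522, -0.001], [0.004, 0.009, -1.0]]
wrist_force: [1.1, -0.8, -0.2]
gripper_width: 0.0356
gripper_force: 0.0
```

Run:
```python
from h import *
s=read_state(); R=np.array(s["ee_rot"]); e=np.array([.4344,-.0835,.19])-s["position"]; print(1e2*R.T@e, np.degrees(np.arctan2(R[1,1],R[0,1])))
```

```text
[-15.08919441  -0.85902013   2.09540431] -31.49345820468904
```

Emit:
{"op": "carry_out", "data": {
  "motion": "120 -4 -0.2 0 -0.1; 120 -8 -0.4 0 -0.1; 120 -12 -0.6 1 -0.1; 120 -15 -0.8 2 -0.1; 120 -15 -0.8 2 -0.1"
}}

```text
time: 8.28
position: [0.4268, -0.085, 0.1852]
ee_rot: [[0.447, 0.895, -0.005], [0.895, -0.447, -0.0], [-0.003, -0.005, -1.0]]
wrist_force: [0.2, 0.8, -0.4]
gripper_width: 0.045
gripper_force: 0.0
```

```bash
cat >> h.py <<'E'
np.set_printoptions(precision=4,suppress=True)
def brass(c,s=None,amin=40):
    im=capture(c); H,S,V=cv2.split(cv2.cvtColor(im,cv2.COLOR_BGR2HSV)); m=(H>8)&(H<30)&(S>100)&(V>70)
    if c=="scene": m[:, :180]=0; m[:140]=0; m[:,340:]=0
    if c=="top": m[:,:200]=0; m[:150]=0; m[290:]=0; m[:,370:]=0
    k,l,st,ce=cv2.connectedComponentsWithStats(m.astype(np.uint8))
    return im,[(ce[i].round(1),st[i].tolist()) for i in range(1,k) if st[i,4]>amin]
E
python3 - <<'E'
from h import *
s=read_state(); print(s["position"],s["ee_rot"][:2,1],s["joint_positions"],s["gripper_width"])
im,b=brass("wrist",amin=60)
for p,st in b: print(p,st,[atz("wrist",p,z,s)[:2] for z in (.012,.02)])
cv2.imwrite("pics/w5.png",im)
_,sc=brass("scene",amin=25);print(sc)
_,t=brass("top",amin=25);print(t)
for q in("pan_top","felt_pad"):
  r=mark_of(q,"scene"),mark_of(q,"top")
  if r[0] and r[1]: print(q,two(ray("scene",r[0][0]["position"]),ray("top",r[1][0]["position"])),r[0][0],r[1][0])
E
```

```text
[ 0.4268 -0.085   0.1852] [ 0.8947 -0.4467] [-0.3942 -0.039   1.9246 -0.0025  1.2608  0.0697] 0.045032048969437535
[265.8 164.2] [257, 154, 19, 21, 323] [array([ 0.4345, -0.0832]), array([ 0.4352, -0.0816])]
[265.  206.1] [254, 192, 23, 29, 527] [array([ 0.4145, -0.1222]), array([ 0.4156, -0.1195])]
[267.8 246.4] [254, 228, 29, 38, 910] [array([ 0.397 , -0.1643]), array([ 0.3986, -0.1606])]
[(array([277.6, 257.1]), [273, 250, 10, 14, 108]), (array([293.9, 283.1]), [281, 264, 26, 37, 527])]
[]
pan_top (array([0.5227, 0.0513, 0.0839]), [0.0036073118957082274, 0.0036073118957085128]) {'position': [255.7, 179.9], 'conf': 0.77} {'position': [243.4, 180.5], 'conf': 0.71}
felt_pad (array([ 0.4245, -0.0998,  0.0055]), [0.007724632243631782, 0.0077246322436315745]) {'position': [284.8, 266.3], 'conf': 0.79} {'position': [304.9, 230.8], 'conf': 0.97}
```

View pics/w5.png

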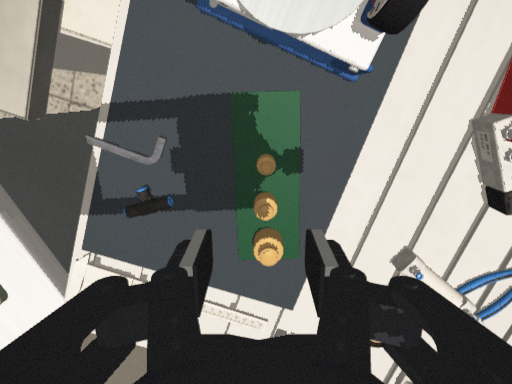

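The wrist view shows three weights in line at (266,164), (265,206) and (268,246). Their sizes fit 50, 100 and 200 g, so the 500 is absent. Going down to the 50.

Emit:
{"op": "carry_out", "data": {
  "motion": "140 0.5 0.6 4 0; 140 0.5 0.6 8 0; 140 0.5 0.6 11 0; 140 0.5 0.6 12.5 0; 140 0.5 0.6 12.5 0"
}}

```text
time: 9.05
position: [0.4356, -0.0783, 0.0585]
ee_rot: [[0.441, 0.898, -0.008], [0.898, -0.441, 0.003], [-0.001, -0.009, -1.0]]
wrist_force: [-0.1, -0.4, 0.2]
gripper_width: 0.0391
gripper_force: 0.0
```

Run:
```python
from h import *
s=read_state(); im,b=brass("wrist",amin=100); R=np.array(s["ee_rot"]); print(s["position"],s["gripper_width"])
for p,st in b:
    X=atz("wrist",(p[0],p[1]),.018,s); print(p,st,X,"tool cm",100*R.T@(np.array([X[0],X[1],.013])-s["position"]))
```

```text
[ 0.4356 -0.0783  0.0585] 0.03911692760867346
[261.7 224.4] [246, 205, 32, 40, 973] [ 0.4355 -0.081   0.018 ] tool cm [-0.2384  0.1541  4.5484]
[261.4 301.8] [242, 263, 44, 77, 2453] [ 0.412  -0.1287  0.018 ] tool cm [-5.5608  0.1478  4.5522]
```

Emit:
{"op": "carry_out", "data": {
  "motion": "140 -0.4 0.1 1.5 0; 140 -0.4 0.1 3 0; 140 -0.4 0.1 4 0; 140 -0.4 0.1 4.5 0; 140 -0.4 0.1 4.5 0"
}}

```text
time: 9.52
position: [0.4379, -0.0843, 0.0173]
ee_rot: [[0.442, 0.897, -0.0], [0.897, -0.442, 0.0], [0.0, -0.0, -1.0]]
wrist_force: [-0.6, 0.3, 0.4]
gripper_width: 0.0385
gripper_force: 0.0
```

Emit:
{"op": "carry_out", "data": {
  "motion": "230 0 0 0 0; 230 0 0 0 0; 230 0 0 0 0; 230 0 0 0 0; 230 0 0 0 0"
}}

```text
time: 9.93
position: [0.4386, -0.0847, 0.0184]
ee_rot: [[0.442, 0.897, 0.002], [0.897, -0.442, -0.001], [0.0, 0.002, -1.0]]
wrist_force: [-1.2, 1.5, 5.7]
gripper_width: 0.0153
gripper_force: 58.6
```

Emit:
{"op": "carry_out", "data": {
  "motion": "230 0 0 -0.5 0; 230 0 0 -1.5 0; 230 0 0 -3 0; 230 0 0 -5 0; 230 0 0 -5 0"
}}

```text
time: 10.35
position: [0.4408, -0.0857, 0.0712]
ee_rot: [[0.442, 0.897, 0.007], [0.897, -0.442, -0.003], [0.001, 0.008, -1.0]]
wrist_force: [1.1, -0.7, -0.8]
gripper_width: 0.0153
gripper_force: 58.6
```

Run:
```python
from h import *
s=read_state(); w=capture("wrist"); a=capture("scene"); print(s["position"],s["gripper_width"],s["gripper_force"],s["wrist_force"])
cv2.imwrite("pics/m6.png",np.hstack([cv2.resize(w[200:350,180:340],(400,375),interpolation=2),cv2.resize(a[190:310,230:358],(400,375),interpolation=2)]))
```

```text
[ 0.4408 -0.0857  0.0712] 0.015263693103156924 58.62071514129639 [ 1.1114 -0.6965 -0.8264]
```

View pics/m6.png

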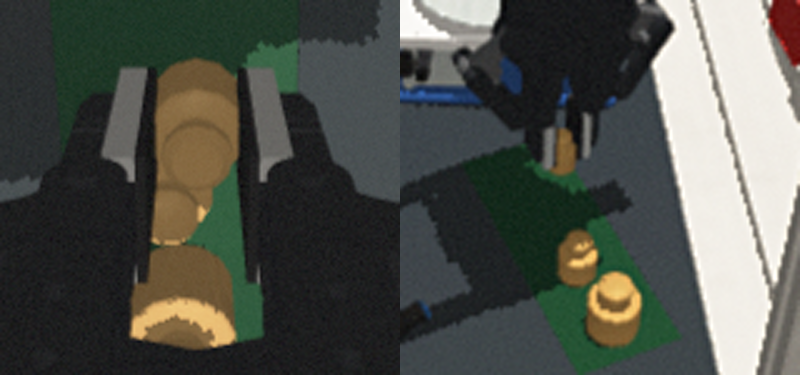

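The 50 g weight is held upright and centred between the pads. Lifting towards the pan, with a fix on the pan on the way.

Emit:
{"op": "carry_out", "data": {
  "motion": "230 0 0 -4 0; 230 1 0 -8 0; 230 4 0.4 -10 0; 230 7 0.7 -10 0; 230 8 0.8 -10 0"
}}

```text
time: 10.87
position: [0.4827, -0.0142, 0.1688]
ee_rot: [[0.441, 0.898, 0.004], [0.898, -0.441, 0.001], [0.003, 0.004, -1.0]]
wrist_force: [1.0, -0.2, -0.0]
gripper_width: 0.0153
gripper_force: 58.8
```

```bash
cat >> h.py <<'E'
def panfix(s,name):
    im=capture("wrist"); r=masks_of("pan_top","wrist"); k=mark_of("pan_top","wrist")
    cv2.imwrite(name,im)
    for a in r[:2]:
        m=a["pixels"]; c=max(cv2.findContours(m.astype(np.uint8),cv2.RETR_EXTERNAL,cv2.CHAIN_APPROX_NONE)[0],key=len)[:,0]
        P=np.array([atz("wrist",p,.077,s)[:2] for p in c])*1000
        A=np.c_[2*P,np.ones(len(P))]; x=np.linalg.lstsq(A,(P**2).sum(1),rcond=None)[0]; rr=np.sqrt(x[2]+x[:2]@x[:2])
        for _ in range(5):
            d=np.hypot(*(P-x[:2]).T)-54; g=abs(d-np.median(d))<4; A2=A[g]; x=np.linalg.lstsq(A2,(P[g]**2).sum(1),rcond=None)[0]
        print("circle",x[:2],np.sqrt(x[2]+x[:2]@x[:2]),g.mean(),a["conf"],m.sum(),"mask pos",atz("wrist",a["position"],.078,s))
    for a in k[:1]: print("mark",atz("wrist",a["position"],.078,s),a)
E
python3 - <<'E'
from h import *
s=read_state(); print(s["position"],s["joint_positions"]); panfix(s,"pics/w7.png")
for c,p in(("scene",(255.7,179.9)),("top",(243.4,180.5))): print(c,atz(c,p,.078))
E
```

```text
[ 0.4827 -0.0142  0.1688] [-0.2099  0.0805  1.8398  0.0017  1.2171  0.246 ]
circle [525.5406  50.3274] 53.238337390597586 1.0 0.7 20734 mask pos [0.5267 0.0532 0.078 ]
circle [434.9485 -83.1867] 12.499592622334342 0.675 0.51 483 mask pos [ 0.4413 -0.0841  0.078 ]
mark [0.5247 0.0491 0.078 ] {'position': [273.0, 88.6], 'conf': 0.59}
scene [0.5254 0.0587 0.078 ]
top [0.5261 0.0491 0.078 ]
```

View pics/w7.png

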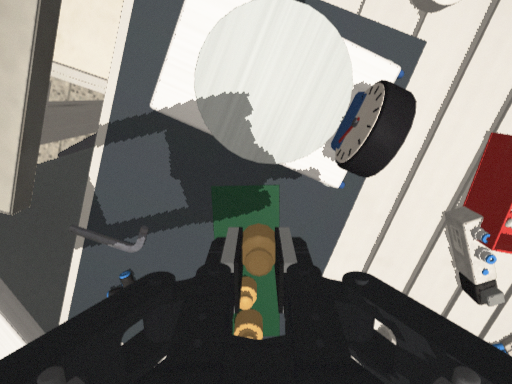

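The pan circle fits with radius 53 mm, centre (0.525, 0.050). The dial is at the right of the picture and clear.

Emit:
{"op": "carry_out", "data": {
  "motion": "230 3 0.4 0 0; 230 6 0.8 1 0; 230 7.6 1 3 0; 230 7.6 1 5 0; 230 7.6 1 5 0"
}}

```text
time: 11.43
position: [0.5179, 0.0473, 0.1116]
ee_rot: [[0.442, 0.897, -0.012], [0.897, -0.442, 0.0], [-0.005, -0.011, -1.0]]
wrist_force: [-1.5, -0.7, -1.2]
gripper_width: 0.0154
gripper_force: 58.8
```

```bash
cat >> h.py <<'E'
def togo(x,y,z):
    s=read_state(); R=np.array(s["ee_rot"]); print("pos",s["position"],"tool cm to go",100*R.T@(np.array([x,y,z])-s["position"]),"F",s["wrist_force"],"w",s["gripper_width"])
E
python3 -c "
from h import *
togo(.525,.050,.0955)"
```

```text
pos [0.5179 0.0473 0.1116] tool cm to go [0.5615 0.5329 1.5998] F [-1.496  -0.6751 -1.2193] w 0.015426696496385854
```

Emit:
{"op": "carry_out", "data": {
  "motion": "230 0 0 0 0; 230 0 0 0 0; 230 0 0 0 0"
}}

```text
time: 11.68
position: [0.5233, 0.0465, 0.1183]
ee_rot: [[0.443, 0.896, 0.001], [0.896, -0.443, -0.0], [0.0, 0.001, -1.0]]
wrist_force: [-0.2, -0.9, 0.4]
gripper_width: 0.0156
gripper_force: 58.8
```

```bash
python3 -c "
from h import *
togo(.525,.050,.0955)"
```

```text
pos [0.5233 0.0465 0.1183] tool cm to go [ 0.3919 -0.004   2.2764] F [-0.2244 -0.8546  0.3544] w 0.015571696285266065
```

Emit:
{"op": "carry_out", "data": {
  "motion": "230 0.4 0 1 0; 230 0.4 0 1.5 0; 230 0.4 0 1.9 0; 230 0.4 0 2.1 0; 230 0.4 0 2.1 0"
}}

```text
time: 12.1
position: [0.5239, 0.0511, 0.0955]
ee_rot: [[0.442, 0.897, -0.002], [0.897, -0.442, 0.0], [-0.001, -0.001, -1.0]]
wrist_force: [-0.5, 0.8, -1.4]
gripper_width: 0.0153
gripper_force: 58.8
```

Emit:
{"op": "carry_out", "data": {
  "motion": "230 0 0 0.1 0; 230 0 0 0.15 0; 230 0 0 0.2 0; 230 0 0 0.2 0; 230 0 0 0.2 0"
}}

```text
time: 12.52
position: [0.5248, 0.051, 0.0945]
ee_rot: [[0.442, 0.897, 0.0], [0.897, -0.442, -0.0], [0.0, 0.0, -1.0]]
wrist_force: [-0.5, -0.1, 0.1]
gripper_width: 0.0151
gripper_force: 58.8
```

Emit:
{"op": "carry_out", "data": {
  "motion": "230 0 0 0.1 0; 230 0 0 0.1 0; 230 0 0 0.1 0; 185 0 0 0.1 0; 170 0 0 0.1 0"
}}

```text
time: 12.93
position: [0.5246, 0.051, 0.0933]
ee_rot: [[0.442, 0.897, -0.0], [0.897, -0.442, -0.0], [-0.0, -0.0, -1.0]]
wrist_force: [-0.6, 0.7, -0.0]
gripper_width: 0.0286
gripper_force: 0.0
```

Run:
```python
from h import *
togo(.525,.05,.12)
w=capture("wrist"); a=capture("scene")
cv2.imwrite("pics/m8.png",np.hstack([cv2.resize(w[180:340,170:340],(400,375),interpolation=2),cv2.resize(a[120:240,200:328],(400,375),interpolation=2)]))
```

```text
pos [0.5246 0.051  0.0933] tool cm to go [-0.0758  0.0797 -2.6715] F [-0.5743  0.6981 -0.0286] w 0.028622471918368392
```

View pics/m8.png

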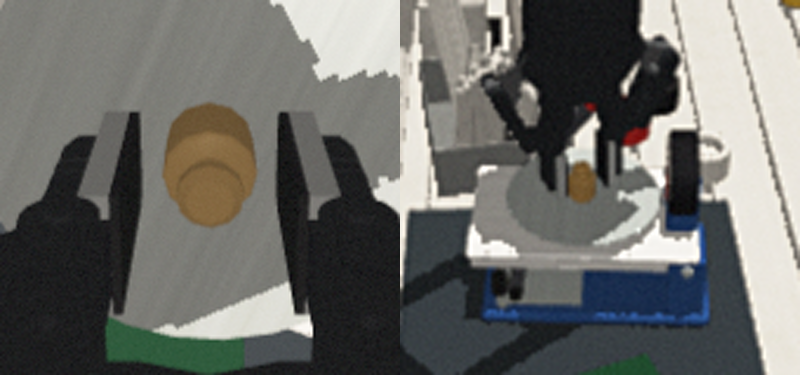

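The weight stands free and upright in the middle of the pan, and the deck is level. I let it settle.

Emit:
{"op": "carry_out", "data": {
  "motion": "150 0 0 0 0; 150 0 0 0 0; 150 0 0 0 0; 150 0 0 0 0; 150 0 0 0 0"
}}

```text
time: 13.45
position: [0.5246, 0.051, 0.0933]
ee_rot: [[0.442, 0.897, 0.0], [0.897, -0.442, -0.0], [0.0, 0.0, -1.0]]
wrist_force: [-0.8, -0.4, 0.0]
gripper_width: 0.0349
gripper_force: 0.0
```

Emit:
{"op": "carry_out", "data": {
  "motion": "150 0 0 0 0; 150 0 0 0 0; 150 0 0 0 0; 150 0 0 0 0; 150 0 0 0 0"
}}

```text
time: 13.87
position: [0.5246, 0.0511, 0.0933]
ee_rot: [[0.442, 0.897, 0.0], [0.897, -0.442, 0.0], [0.0, 0.0, -1.0]]
wrist_force: [0.6, 0.1, 1.1]
gripper_width: 0.0348
gripper_force: 0.0
```

Emit:
{"op": "carry_out", "data": {
  "motion": "150 0 0 0 0; 150 0 0 0 0; 150 0 0 0 0; 150 0 0 0 0; 150 0 0 0 0"
}}

```text
time: 14.28
position: [0.5246, 0.0511, 0.0933]
ee_rot: [[0.442, 0.897, 0.0], [0.897, -0.442, 0.0], [0.0, 0.0, -1.0]]
wrist_force: [0.6, 0.4, 0.7]
gripper_width: 0.0351
gripper_force: 0.0
```

Emit:
{"op": "carry_out", "data": {
  "motion": "230 0 0 0 0; 230 0 0 0 0; 230 0 0 0 0; 230 0 0 0 0; 230 0 0 0 0"
}}

```text
time: 14.7
position: [0.5246, 0.0511, 0.0933]
ee_rot: [[0.442, 0.897, 0.0], [0.897, -0.442, -0.0], [0.0, 0.0, -1.0]]
wrist_force: [0.4, 0.6, -0.6]
gripper_width: 0.0155
gripper_force: 58.6
```

Emit:
{"op": "carry_out", "data": {
  "motion": "230 0 0 -0.5 0; 230 0 0 -2 0; 230 0 0 -5 0; 230 -3 -0.3 -7 0; 230 -7 -0.7 -7 0"
}}

```text
time: 15.12
position: [0.492, -0.0084, 0.1689]
ee_rot: [[0.438, 0.899, 0.012], [0.899, -0.438, -0.002], [0.004, 0.011, -1.0]]
wrist_force: [1.1, -0.9, 0.6]
gripper_width: 0.0154
gripper_force: 58.7
```

```bash
python3 -c "
from h import *
togo(.450,-.052,.0185)"
```

```text
pos [ 0.492  -0.0084  0.1689] tool cm to go [-5.8159 -2.0408 14.9986] F [ 1.1304 -0.9258  0.6055] w 0.015442863667636633
```

Emit:
{"op": "carry_out", "data": {
  "motion": "230 -2.5 -0.7 2 0; 230 -5.5 -1.4 4.5 0; 230 -5.5 -1.4 8.5 0; 230 -5.5 -1.4 12 0; 230 -5.5 -1.4 12.5 0"
}}

```text
time: 15.53
position: [0.4449, -0.0507, 0.0334]
ee_rot: [[0.444, 0.896, -0.011], [0.896, -0.444, 0.004], [-0.002, -0.012, -1.0]]
wrist_force: [-1.7, 0.3, -0.9]
gripper_width: 0.0154
gripper_force: 58.7
```

Emit:
{"op": "carry_out", "data": {
  "motion": "230 0 0 0.5 0; 230 0 0 1 0; 230 0 0 1.3 0; 230 0 0 1.3 0; 230 0 0 1.3 0"
}}

```text
time: 15.95
position: [0.452, -0.0519, 0.0267]
ee_rot: [[0.442, 0.897, 0.003], [0.897, -0.442, -0.001], [0.0, 0.003, -1.0]]
wrist_force: [0.2, -0.6, -0.4]
gripper_width: 0.0157
gripper_force: 58.7
```

```bash
python3 -c "
from h import *
togo(.450,-.052,.0180)"
```

```text
pos [ 0.452  -0.0519  0.0267] tool cm to go [-0.0955 -0.1789  0.8651] F [ 0.2253 -0.6459 -0.3873] w 0.015705591684639815
```

Emit:
{"op": "carry_out", "data": {
  "motion": "230 0 0 0.3 0; 230 0 0 0.6 0; 230 0 0 0.8 0; 230 0 0 0.9 0; 230 0 0 0.9 0"
}}

```text
time: 16.37
position: [0.451, -0.0518, 0.0179]
ee_rot: [[0.442, 0.897, -0.0], [0.897, -0.442, 0.0], [-0.0, -0.0, -1.0]]
wrist_force: [-4.9, 1.6, 14.8]
gripper_width: 0.0155
gripper_force: 60.4
```

Emit:
{"op": "carry_out", "data": {
  "motion": "230 0 0 0 0; 180 0 0 0 0; 150 0 0 0 0; 140 0 0 0 0; 140 0 0 0 0"
}}

```text
time: 16.78
position: [0.4503, -0.0517, 0.016]
ee_rot: [[0.442, 0.897, -0.0], [0.897, -0.442, 0.0], [-0.0, -0.0, -1.0]]
wrist_force: [0.3, 0.5, 0.3]
gripper_width: 0.0386
gripper_force: 0.0
```

Emit:
{"op": "carry_out", "data": {
  "motion": "140 0 0 -1 0; 130 0 0 -4 0; 130 -1 0 -7 0; 130 -4 0 -7 0; 130 -6.5 0 -7 0"
}}

```text
time: 17.2
position: [0.4237, -0.1115, 0.0893]
ee_rot: [[0.44, 0.898, 0.006], [0.898, -0.44, -0.003], [-0.0, 0.006, -1.0]]
wrist_force: [-0.3, 0.0, -0.4]
gripper_width: 0.0418
gripper_force: 0.0
```

Emit:
{"op": "carry_out", "data": {
  "motion": "130 0 0 0 0; 130 0 0 0 0; 130 0 0 0 0"
}}

```text
time: 17.45
position: [0.4218, -0.1099, 0.0865]
ee_rot: [[0.443, 0.897, 0.0], [0.897, -0.443, 0.0], [0.0, -0.0, -1.0]]
wrist_force: [0.0, 0.6, 1.0]
gripper_width: 0.0421
gripper_force: 0.0
```

Run:
```python
from h import *
s=read_state(); R=np.array(s["ee_rot"]); im,b=brass("wrist",amin=100); print(s["position"],s["gripper_width"])
for p,st in b:
    X=atz("wrist",p,.016,s); print(p,st,X,"tool cm",100*R.T@(np.array([X[0],X[1],.018])-s["position"]))
cv2.imwrite("pics/w9.png",im)
```

```text
[ 0.4218 -0.1099  0.0865] 0.04214004642122002
[259.1 106.1] [245, 91, 30, 31, 724] [ 0.4503 -0.0521  0.016 ] tool cm [6.4382 0.0026 6.849 ]
[257.5 221.6] [241, 201, 34, 43, 1182] [ 0.4151 -0.121   0.016 ] tool cm [-1.2964 -0.1071  6.8456]
[261.5 279.8] [240, 251, 44, 60, 2059] [ 0.3974 -0.1633  0.016 ] tool cm [-5.87    0.1794  6.8436]
```

View pics/w9.png

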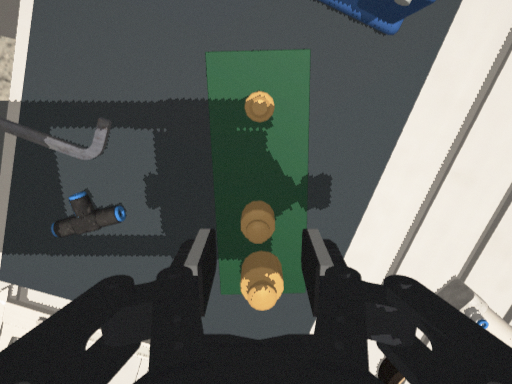

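All three stand on the felt; the 50 is at (259,106) and the 100 at (258,222). Taking the 100.

Emit:
{"op": "carry_out", "data": {
  "motion": "130 -1.3 0 2 0; 130 -1.3 0 4 0; 130 -1.3 0 5.5 0; 130 -1.3 0 6.5 0; 130 -1.3 0 6.7 0"
}}

```text
time: 17.92
position: [0.4146, -0.1202, 0.0173]
ee_rot: [[0.441, 0.897, -0.004], [0.897, -0.441, 0.002], [0.0, -0.005, -1.0]]
wrist_force: [-0.2, -0.0, 0.6]
gripper_width: 0.0419
gripper_force: 0.0
```

Emit:
{"op": "carry_out", "data": {
  "motion": "130 0 0 0 0; 220 0 0 0 0; 220 0 0 0 0; 220 0 0 0 0; 220 0 0 0 0"
}}

```text
time: 18.33
position: [0.417, -0.122, 0.0203]
ee_rot: [[0.442, 0.897, 0.002], [0.897, -0.442, -0.001], [0.0, 0.002, -1.0]]
wrist_force: [-0.3, 2.7, 5.6]
gripper_width: 0.0211
gripper_force: 58.8
```

Emit:
{"op": "carry_out", "data": {
  "motion": "220 0 0 0 0; 220 0 0 0 0; 220 0 0 0 0"
}}

```text
time: 18.58
position: [0.417, -0.122, 0.0203]
ee_rot: [[0.442, 0.897, 0.002], [0.897, -0.442, -0.0], [0.0, 0.002, -1.0]]
wrist_force: [-0.9, 2.4, 6.5]
gripper_width: 0.0213
gripper_force: 58.9
```

Emit:
{"op": "carry_out", "data": {
  "motion": "220 0 0 -1 0; 220 0 0 -5 0; 220 0.5 0 -9 0; 220 4 0.4 -11 0; 220 8 0.8 -12 0"
}}

```text
time: 19.0
position: [0.4612, -0.0552, 0.1441]
ee_rot: [[0.446, 0.895, 0.008], [0.895, -0.446, -0.004], [0.0, 0.009, -1.0]]
wrist_force: [1.6, 0.5, -1.1]
gripper_width: 0.0208
gripper_force: 59.1
```

Emit:
{"op": "carry_out", "data": {
  "motion": "220 4 0.4 0 0; 220 8 0.8 0 0; 220 11 1.1 0.5 0; 220 12.2 1.2 1.5 0; 220 12.2 1.2 2.4 0"
}}

```text
time: 19.42
position: [0.5249, 0.053, 0.1159]
ee_rot: [[0.439, 0.899, 0.003], [0.899, -0.439, 0.0], [0.002, 0.002, -1.0]]
wrist_force: [0.3, -0.8, -2.0]
gripper_width: 0.0211
gripper_force: 59.1
```

Emit:
{"op": "carry_out", "data": {
  "motion": "220 0 0 0.4 0; 220 0 0 0.4 0; 220 0 0 0.4 0; 220 0 0 0.4 0"
}}

```text
time: 19.75
position: [0.523, 0.0495, 0.1116]
ee_rot: [[0.444, 0.896, 0.0], [0.896, -0.444, -0.0], [-0.0, 0.0, -1.0]]
wrist_force: [-0.1, 0.5, -0.3]
gripper_width: 0.0211
gripper_force: 59.1
```

```bash
python3 -c "
from h import *
togo(.5248,.0503,.0963)"
```

```text
pos [0.523  0.0495 0.1116] tool cm to go [0.1476 0.1219 1.5316] F [-0.066   0.5431 -0.2878] w 0.021113804011792303
```

Emit:
{"op": "carry_out", "data": {
  "motion": "220 0.1 0.1 0.6 0; 220 0.1 0.1 1.1 0; 220 0.1 0.1 1.4 0; 220 0.1 0.1 1.5 0; 220 0.1 0.1 1.5 0"
}}

```text
time: 20.17
position: [0.5241, 0.0509, 0.0958]
ee_rot: [[0.442, 0.897, -0.001], [0.897, -0.442, -0.0], [-0.001, -0.001, -1.0]]
wrist_force: [-0.0, -1.0, 0.2]
gripper_width: 0.0211
gripper_force: 59.2
```

Emit:
{"op": "carry_out", "data": {
  "motion": "220 0 0 0.1 0; 220 0 0 0.1 0; 220 0 0 0.1 0; 220 0 0 0.1 0; 175 0 0 0.1 0"
}}

```text
time: 20.58
position: [0.5248, 0.0511, 0.0955]
ee_rot: [[0.442, 0.897, 0.001], [0.897, -0.442, 0.0], [0.0, 0.0, -1.0]]
wrist_force: [-0.5, 0.4, 0.2]
gripper_width: 0.0266
gripper_force: 0.0
```

Emit:
{"op": "carry_out", "data": {
  "motion": "140 0 0 0 0; 140 0 0 0 0; 140 0 0 0 0; 140 0 0 0 0; 140 0 0 0 0"
}}

```text
time: 21.0
position: [0.5247, 0.0511, 0.0954]
ee_rot: [[0.442, 0.897, 0.0], [0.897, -0.442, 0.0], [0.0, 0.0, -1.0]]
wrist_force: [-0.5, 0.7, 0.4]
gripper_width: 0.0382
gripper_force: 0.0
```

Run:
```python
from h import *
togo(.525,.05,.12)
s=read_state(); im,b=brass("wrist",amin=100)
for p,st in b[:2]: print(p,st,atz("wrist",p,.092,s))
a=capture("scene")
cv2.imwrite("pics/m10.png",np.hstack([cv2.resize(im[180:340,170:340],(400,375),interpolation=2),cv2.resize(a[120:240,200:328],(400,375),interpolation=2)]))
```

```text
pos [0.5247 0.0511 0.0954] tool cm to go [-0.0834  0.0751 -2.4646] F [-0.4988  0.6917  0.3753] w 0.03821018745285386
[258.3 250.2] [234, 219, 50, 65, 2553] [0.5243 0.0514 0.092 ]
[235.  330.4] [224, 325, 22, 12, 185] [0.4932 0.0157 0.092 ]
```

View pics/m10.png

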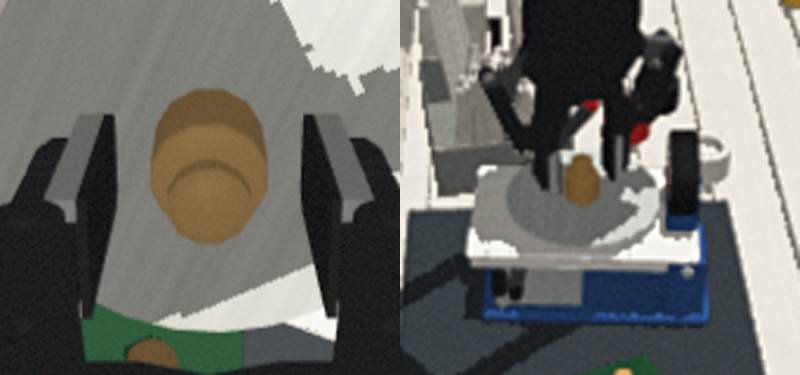

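The 100 stands upright in the pan's middle. I let it settle, then take it off.

Emit:
{"op": "carry_out", "data": {
  "motion": "140 0 0 0 0; 140 0 0 0 0; 140 0 0 0 0; 140 0 0 0 0; 140 0 0 0 0"
}}

```text
time: 21.52
position: [0.5246, 0.051, 0.0953]
ee_rot: [[0.442, 0.897, 0.0], [0.897, -0.442, -0.0], [-0.0, 0.0, -1.0]]
wrist_force: [-0.3, -0.1, -0.1]
gripper_width: 0.0384
gripper_force: 0.0
```

Emit:
{"op": "carry_out", "data": {
  "motion": "140 0 0 0 0; 140 0 0 0 0; 140 0 0 0 0; 140 0 0 0 0; 140 0 0 0 0"
}}

```text
time: 21.93
position: [0.5246, 0.051, 0.0953]
ee_rot: [[0.442, 0.897, -0.0], [0.897, -0.442, -0.0], [-0.0, 0.0, -1.0]]
wrist_force: [0.4, -0.1, -0.1]
gripper_width: 0.0386
gripper_force: 0.0
```

Emit:
{"op": "carry_out", "data": {
  "motion": "220 0 0 0 0; 220 0 0 0 0; 220 0 0 0 0; 220 0 0 0 0; 220 0 0 0 0"
}}

```text
time: 22.35
position: [0.5247, 0.051, 0.0953]
ee_rot: [[0.442, 0.897, 0.0], [0.897, -0.442, -0.0], [0.0, 0.0, -1.0]]
wrist_force: [-0.7, 0.4, 0.3]
gripper_width: 0.0209
gripper_force: 58.7
```

Emit:
{"op": "carry_out", "data": {
  "motion": "220 0 0 -0.5 0; 220 0 0 -2 0; 220 0 0 -5 0; 220 -3 -0.3 -7 0; 220 -7 -0.7 -7 0"
}}

```text
time: 22.77
position: [0.4919, -0.0083, 0.1708]
ee_rot: [[0.438, 0.899, 0.012], [0.899, -0.438, -0.001], [0.004, 0.011, -1.0]]
wrist_force: [1.5, -0.5, 0.3]
gripper_width: 0.0213
gripper_force: 58.9
```

Emit:
{"op": "carry_out", "data": {
  "motion": "220 -4 -0.4 0 0; 220 -6 -0.6 0 0; 220 -6 -0.6 0 0; 220 -6 -0.6 0 0"
}}

```text
time: 23.1
position: [0.4551, -0.0604, 0.1655]
ee_rot: [[0.445, 0.896, 0.0], [0.896, -0.445, 0.0], [0.001, 0.0, -1.0]]
wrist_force: [1.2, -0.5, -0.8]
gripper_width: 0.021
gripper_force: 58.9
```

Run:
```python
from h import *
togo(.4265,-.1035,.0198)
s=read_state(); im,b=brass("wrist",amin=100)
for p,st in b: print(p,st,atz("wrist",p,.016,s))
```

```text
pos [ 0.4551 -0.0604  0.1655] tool cm to go [-5.1401 -0.65   14.5689] F [ 1.1535 -0.4769 -0.7762] w 0.021016349247102804
[250.2 168.9] [240, 157, 21, 24, 380] [ 0.4509 -0.0513  0.016 ]
[256.9 259.5] [236, 218, 46, 92, 3220] [ 0.4152 -0.1366  0.016 ]
```

Run:
```python
from h import *
_,b=brass("scene",amin=25); _,t=brass("top",amin=25)
for p,st in b: print("s",p,st,atz("scene",p,.018))
for p,st in t: print("t",p,st,atz("top",p,.018))
```

```text
s [278.6 189.7] [272, 181, 13, 18, 159] [0.5896 0.0449 0.018 ]
s [271.  244.8] [267, 238, 9, 14, 105] [ 0.446  -0.0554  0.018 ]
s [297.9 288.8] [290, 277, 17, 24, 340] [ 0.3972 -0.1623  0.018 ]
```

Emit:
{"op": "carry_out", "data": {
  "motion": "220 -2.5 -0.3 2 0; 220 -5.1 -0.6 5 0; 220 -5.1 -0.6 9 0; 220 -5.1 -0.6 12 0; 220 -5.1 -0.6 13 0"
}}

```text
time: 23.67
position: [0.4242, -0.1007, 0.0311]
ee_rot: [[0.441, 0.897, -0.008], [0.897, -0.441, 0.004], [0.0, -0.009, -1.0]]
wrist_force: [-0.9, -0.2, -1.5]
gripper_width: 0.021
gripper_force: 58.9
```

Emit:
{"op": "carry_out", "data": {
  "motion": "220 0 0 0.3 0; 220 0 0 0.6 0; 220 0 0 0.8 0; 220 0 0 0.8 0; 220 0 0 0.8 0"
}}

```text
time: 24.08
position: [0.4291, -0.1033, 0.0287]
ee_rot: [[0.442, 0.897, 0.003], [0.897, -0.442, -0.001], [0.0, 0.003, -1.0]]
wrist_force: [-0.2, 0.2, -0.8]
gripper_width: 0.0208
gripper_force: 58.9
```

Target TCP z is about 0.0205; the weights stand as before.

Emit:
{"op": "carry_out", "data": {
  "motion": "220 0 0 0.3 0; 220 0 0 0.5 0; 220 0 0 0.7 0; 220 0 0 0.8 0; 220 0 0 0.8 0"
}}

```text
time: 24.5
position: [0.4279, -0.103, 0.0207]
ee_rot: [[0.442, 0.897, -0.0], [0.897, -0.442, 0.0], [0.0, -0.0, -1.0]]
wrist_force: [-4.1, 1.6, 13.5]
gripper_width: 0.0209
gripper_force: 60.5
```

Emit:
{"op": "carry_out", "data": {
  "motion": "220 0 0 0 0; 170 0 0 0 0; 140 0 0 0 0; 130 0 0 0 0; 130 0 0 0 0"
}}

```text
time: 24.92
position: [0.4274, -0.1029, 0.0191]
ee_rot: [[0.442, 0.897, -0.0], [0.897, -0.442, 0.0], [-0.0, -0.0, -1.0]]
wrist_force: [0.2, 0.1, -0.7]
gripper_width: 0.0419
gripper_force: 0.0
```

Emit:
{"op": "carry_out", "data": {
  "motion": "130 0 0 -1 0; 120 0 0 -4 0; 115 -1 0 -7 0; 110 -4 0 -7 0; 110 -5.5 0 -7 0"
}}

```text
time: 25.33
position: [0.4048, -0.1547, 0.0923]
ee_rot: [[0.441, 0.897, 0.005], [0.897, -0.441, -0.004], [-0.002, 0.006, -1.0]]
wrist_force: [-0.6, 0.5, 0.1]
gripper_width: 0.0485
gripper_force: 0.0
```

Emit:
{"op": "carry_out", "data": {
  "motion": "110 0 0 0 0; 110 0 0 0 0; 110 0 0 0 0"
}}

```text
time: 25.58
position: [0.4031, -0.1517, 0.0893]
ee_rot: [[0.442, 0.897, -0.0], [0.897, -0.442, 0.001], [0.0, -0.001, -1.0]]
wrist_force: [1.5, 0.0, -0.1]
gripper_width: 0.0484
gripper_force: 0.0
```

Run:
```python
from h import *
s=read_state(); R=np.array(s["ee_rot"]); im,b=brass("wrist",amin=100); print(s["position"],s["gripper_width"])
for p,st in b:
    X=atz("wrist",p,.016,s); print(p,st,X,"tool cm",100*R.T@(np.array([X[0],X[1],.024])-s["position"]))
cv2.imwrite("pics/w11.png",im)
```

```text
[ 0.4031 -0.1517  0.0893] 0.048376849664893244
[256.2  27.2] [240, 8, 33, 39, 942] [ 0.4501 -0.0527  0.016 ] tool cm [10.9558 -0.1691  6.532 ]
[259.9 123.1] [242, 104, 37, 39, 1139] [ 0.4274 -0.1037  0.016 ] tool cm [5.3734 0.0544 6.5291]
[259.  218.8] [237, 192, 45, 55, 1955] [ 0.3978 -0.1624  0.016 ] tool cm [-1.2013 -0.0031  6.5258]
```

View pics/w11.png

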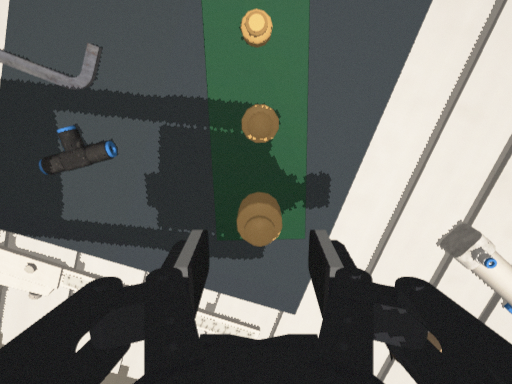

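All three weights are upright on the felt, the 200 at (259,219). Taking the 200.

Emit:
{"op": "carry_out", "data": {
  "motion": "110 -1.3 0 2 0; 110 -1.3 0 4 0; 110 -1.3 0 5.5 0; 110 -1.3 0 6.6 0; 110 -1.3 0 6.9 0"
}}

```text
time: 26.05
position: [0.3959, -0.162, 0.0181]
ee_rot: [[0.441, 0.897, -0.004], [0.897, -0.441, 0.003], [0.001, -0.005, -1.0]]
wrist_force: [-0.9, 0.6, -0.4]
gripper_width: 0.0487
gripper_force: 0.0
```

Emit:
{"op": "carry_out", "data": {
  "motion": "110 0 0 0 0; 210 0 0 0 0; 210 0 0 0 0; 210 0 0 0 0; 210 0 0 0 0"
}}

```text
time: 26.47
position: [0.3983, -0.1641, 0.0212]
ee_rot: [[0.442, 0.897, 0.002], [0.897, -0.442, -0.001], [0.0, 0.002, -1.0]]
wrist_force: [0.1, 1.3, 3.6]
gripper_width: 0.0283
gripper_force: 59.4
```

Emit:
{"op": "carry_out", "data": {
  "motion": "210 0 0 0 0; 210 0 0 0 0; 210 0 0 0 0"
}}

```text
time: 26.72
position: [0.3983, -0.1641, 0.0212]
ee_rot: [[0.442, 0.897, 0.002], [0.897, -0.442, -0.0], [0.0, 0.002, -1.0]]
wrist_force: [1.0, 1.8, 7.0]
gripper_width: 0.0285
gripper_force: 59.7
```

Emit:
{"op": "carry_out", "data": {
  "motion": "210 0 0 -1 0; 210 0 0 -5 0; 210 0.5 0 -9 0; 210 4 0.4 -11 0; 210 8 0.8 -12.5 0"
}}

```text
time: 27.13
position: [0.441, -0.0982, 0.1485]
ee_rot: [[0.446, 0.895, 0.005], [0.895, -0.446, -0.003], [-0.001, 0.006, -1.0]]
wrist_force: [1.0, 0.1, -2.3]
gripper_width: 0.0285
gripper_force: 60.1
```

```bash
python3 -c "
from h import *
togo(.5248,.0503,.13)"
```

```text
pos [ 0.441  -0.0982  0.1485] tool cm to go [17.0331  0.8612  1.8478] F [ 0.9839  0.0699 -2.2669] w 0.028544198050825108
```

Emit:
{"op": "carry_out", "data": {
  "motion": "210 4 0.3 0 0; 210 8 0.5 0 0; 210 12 0.8 0 0; 210 15 1 0.5 0; 210 16.8 1.1 1.5 0"
}}

```text
time: 27.55
position: [0.5258, 0.052, 0.1314]
ee_rot: [[0.44, 0.898, 0.004], [0.898, -0.44, 0.0], [0.002, 0.004, -1.0]]
wrist_force: [1.1, -0.3, -1.4]
gripper_width: 0.0284
gripper_force: 60.1
```

Emit:
{"op": "carry_out", "data": {
  "motion": "210 0 0 0.5 0; 210 0 0 1 0; 210 0 0 1.5 0; 210 0 0 1.5 0; 210 0 0 1.5 0"
}}

```text
time: 27.97
position: [0.5227, 0.0481, 0.1145]
ee_rot: [[0.444, 0.896, -0.001], [0.896, -0.444, -0.0], [-0.001, -0.001, -1.0]]
wrist_force: [0.4, 0.4, -1.5]
gripper_width: 0.0284
gripper_force: 60.1
```

```bash
python3 -c "
from h import *
togo(.5248,.0503,.0972)"
```

```text
pos [0.5227 0.0481 0.1145] tool cm to go [0.2909 0.0895 1.7266] F [ 0.4335  0.4025 -1.549 ] w 0.028443726625784024
```

Emit:
{"op": "carry_out", "data": {
  "motion": "210 0.2 0.1 0.6 0; 210 0.2 0.1 1.1 0; 210 0.2 0.1 1.5 0; 210 0.2 0.1 1.7 0; 210 0.2 0.1 1.7 0"
}}

```text
time: 28.38
position: [0.5248, 0.0504, 0.0971]
ee_rot: [[0.442, 0.897, -0.001], [0.897, -0.442, 0.0], [-0.001, -0.001, -1.0]]
wrist_force: [0.4, -0.8, -0.8]
gripper_width: 0.0282
gripper_force: 60.1
```

Emit:
{"op": "carry_out", "data": {
  "motion": "210 0 0 0.1 0; 210 0 0 0.15 0; 210 0 0 0.2 0; 210 0 0 0.2 0; 165 0 0 0.2 0"
}}

```text
time: 28.8
position: [0.5255, 0.0505, 0.096]
ee_rot: [[0.442, 0.897, 0.0], [0.897, -0.442, -0.0], [0.0, 0.0, -1.0]]
wrist_force: [-0.5, -0.7, -2.0]
gripper_width: 0.0303
gripper_force: 15.4
```

Emit:
{"op": "carry_out", "data": {
  "motion": "125 0 0 0 0; 125 0 0 0 0; 125 0 0 0 0; 125 0 0 0 0; 125 0 0 0 0"
}}

```text
time: 29.22
position: [0.5256, 0.0505, 0.0961]
ee_rot: [[0.442, 0.897, 0.0], [0.897, -0.442, -0.0], [0.0, 0.0, -1.0]]
wrist_force: [-0.2, 0.6, -0.6]
gripper_width: 0.0435
gripper_force: 0.0
```

Run:
```python
from h import *
togo(.525,.05,.12)
s=read_state(); im,b=brass("wrist",amin=100)
for p,st in b[:2]: print(p,st,atz("wrist",p,.097,s))
```

```text
pos [0.5256 0.0505 0.0961] tool cm to go [-0.0717 -0.0254 -2.3944] F [-0.1903  0.608  -0.5684] w 0.043533728912856645
[258.1 247.4] [225, 206, 67, 84, 4293] [0.5266 0.0541 0.097 ]
[233.5 330. ] [223, 324, 21, 13, 192] [0.4955 0.0188 0.097 ]
```

Emit:
{"op": "carry_out", "data": {
  "motion": "125 0 0 0 0; 125 0 0 0 0; 125 0 0 0 0; 125 0 0 0 0; 125 0 0 0 0"
}}

```text
time: 29.68
position: [0.5253, 0.0505, 0.0958]
ee_rot: [[0.442, 0.897, -0.0], [0.897, -0.442, 0.0], [-0.0, -0.0, -1.0]]
wrist_force: [-0.1, -0.7, -0.2]
gripper_width: 0.0436
gripper_force: 0.0
```

Emit:
{"op": "carry_out", "data": {
  "motion": "125 0 0 0 0; 125 0 0 0 0; 125 0 0 0 0; 125 0 0 0 0; 125 0 0 0 0"
}}

```text
time: 30.1
position: [0.5254, 0.0505, 0.0959]
ee_rot: [[0.442, 0.897, 0.0], [0.897, -0.442, 0.0], [0.0, 0.0, -1.0]]
wrist_force: [0.1, -0.2, 0.3]
gripper_width: 0.0437
gripper_force: 0.0
```

Emit:
{"op": "carry_out", "data": {
  "motion": "210 0 0 0 0; 210 0 0 0 0; 210 0 0 0 0; 210 0 0 0 0; 210 0 0 0 0"
}}

```text
time: 30.52
position: [0.5254, 0.0505, 0.0959]
ee_rot: [[0.442, 0.897, 0.0], [0.897, -0.442, -0.0], [0.0, 0.0, -1.0]]
wrist_force: [1.0, -0.7, 0.8]
gripper_width: 0.0281
gripper_force: 59.1
```

Emit:
{"op": "carry_out", "data": {
  "motion": "210 0 0 -0.5 0; 210 0 0 -2 0; 210 0 0 -5 0; 210 -3 -0.3 -6 0; 210 -7 -0.7 -6 0"
}}

```text
time: 30.93
position: [0.4917, -0.0087, 0.1598]
ee_rot: [[0.438, 0.899, 0.009], [0.899, -0.438, -0.001], [0.003, 0.008, -1.0]]
wrist_force: [1.0, -1.2, -2.2]
gripper_width: 0.0281
gripper_force: 59.5
```

Emit:
{"op": "carry_out", "data": {
  "motion": "210 -4 -0.3 0 0; 210 -8 -0.5 0 0; 210 -12 -0.8 0 0; 210 -15 -1 1 0; 210 -15 -1 3 0"
}}

```text
time: 31.35
position: [0.4126, -0.1445, 0.1281]
ee_rot: [[0.447, 0.895, 0.004], [0.895, -0.447, -0.006], [-0.003, 0.006, -1.0]]
wrist_force: [1.3, 0.3, -1.6]
gripper_width: 0.0285
gripper_force: 59.5
```

Emit:
{"op": "carry_out", "data": {
  "motion": "210 0 0 2 0; 210 0 0 4 0; 210 0 0 5 0; 210 0 0 5 0; 210 0 0 5 0"
}}

```text
time: 31.77
position: [0.4125, -0.1389, 0.0756]
ee_rot: [[0.442, 0.897, -0.001], [0.897, -0.442, 0.001], [0.0, -0.002, -1.0]]
wrist_force: [1.0, 0.5, -2.2]
gripper_width: 0.028
gripper_force: 59.5
```

Run:
```python
from h import *
togo(.4037,-.1523,.0226)
s=read_state(); im,b=brass("wrist",amin=100)
for p,st in b: print(p,st,atz("wrist",p,.016,s))
```

```text
pos [ 0.4125 -0.1389  0.0756] tool cm to go [-1.5879 -0.1901  5.3046] F [ 0.9515  0.5422 -2.2081] w 0.028030352066933172
[251.5  51.8] [235, 33, 34, 38, 962] [ 0.4503 -0.0523  0.016 ]
[255.4 150.5] [236, 130, 39, 42, 1289] [ 0.4273 -0.1035  0.016 ]
[258.3 246.7] [227, 205, 64, 85, 4272] [ 0.4002 -0.1625  0.016 ]
```

Emit:
{"op": "carry_out", "data": {
  "motion": "210 -1 -0.1 0 0; 210 -1.6 -0.2 1.5 0; 210 -1.6 -0.2 3 0; 210 -1.6 -0.2 4 0; 210 -1.6 -0.2 4.3 0"
}}

```text
time: 32.23
position: [0.4032, -0.1528, 0.0322]
ee_rot: [[0.442, 0.897, -0.001], [0.897, -0.442, 0.001], [-0.0, -0.002, -1.0]]
wrist_force: [-0.1, -0.1, -2.0]
gripper_width: 0.0282
gripper_force: 59.6
```

Emit:
{"op": "carry_out", "data": {
  "motion": "210 0 0 0.3 0; 210 0 0 0.5 0; 210 0 0 0.5 0; 210 0 0 0.5 0; 210 0 0 0.5 0"
}}

```text
time: 32.65
position: [0.4044, -0.153, 0.0284]
ee_rot: [[0.442, 0.897, 0.001], [0.897, -0.442, -0.001], [-0.0, 0.001, -1.0]]
wrist_force: [0.4, -0.7, -1.6]
gripper_width: 0.0282
gripper_force: 59.6
```

Emit:
{"op": "carry_out", "data": {
  "motion": "210 0 0 0.3 0; 210 0 0 0.4 0; 210 0 0 0.5 0; 210 0 0 0.6 0; 210 0 0 0.6 0"
}}

```text
time: 33.07
position: [0.404, -0.1527, 0.0228]
ee_rot: [[0.442, 0.897, -0.001], [0.897, -0.442, 0.0], [0.0, -0.001, -1.0]]
wrist_force: [-3.3, 1.2, 9.5]
gripper_width: 0.0284
gripper_force: 60.8
```

Emit:
{"op": "carry_out", "data": {
  "motion": "210 0 0 0 0; 165 0 0 0 0; 130 0 0 0 0; 110 0 0 0 0; 110 0 0 0 0"
}}

```text
time: 33.48
position: [0.4041, -0.1529, 0.0218]
ee_rot: [[0.442, 0.897, 0.0], [0.897, -0.442, -0.0], [-0.0, 0.0, -1.0]]
wrist_force: [-0.1, -0.0, 0.6]
gripper_width: 0.0486
gripper_force: 0.0
```

Emit:
{"op": "carry_out", "data": {
  "motion": "110 0 0 -1 0; 110 0 0 -4 0; 110 0 0 -8 0; 110 -3 0 -10 0; 110 -3 0 -10 0"
}}

```text
time: 33.9
position: [0.3938, -0.1849, 0.128]
ee_rot: [[0.443, 0.896, 0.01], [0.896, -0.443, -0.01], [-0.004, 0.013, -1.0]]
wrist_force: [0.7, -0.2, 0.9]
gripper_width: 0.0484
gripper_force: 0.0
```

Run:
```python
from h import *
s=read_state(); im,b=brass("wrist",amin=60); print(s["position"])
for p,st in b: print(p,st,atz("wrist",p,.016,s))
a=capture("scene"); a2=gripsc(); print(a2[1:])
cv2.imwrite("pics/fin.png",np.hstack([cv2.resize(im,(400,300)),cv2.resize(a[110:320,160:440],(400,300),interpolation=2)]))
```

```text
[ 0.3938 -0.1849  0.128 ]
[248.5  69.9] [232, 53, 34, 35, 924] [ 0.4273 -0.1033  0.016 ]
[250.  143.7] [230, 122, 41, 44, 1405] [ 0.4041 -0.1517  0.016 ]
(35, array([259.9143, 149.3429]), np.float64(0.08079498773371106), np.float64(0.11022521287814557))
```

View pics/fin.png

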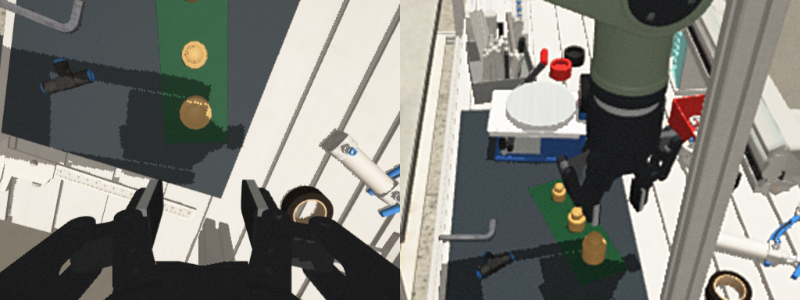

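All three weights are upright on the felt, the scale is locked with its deck level, and the robot is clear.

```bash
python3 -c "
from plant import *
print(finish_job())"
```

```text
the job is handed in; nothing more can be done
None
```

I stood the scale up on its locked leg and checked it with the 50, 100 and 200 g weights in that order (the 500 g was absent). All three were left upright on the felt pad, and I handed the job in at about 34 s of the allowed 210 s.

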